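# Put the ashed crucibles to cool in the desiccator

### The job

The porcelain crucibles on the grey mat are to cool in the desiccator: lift the desiccator's lid off by its knob and stand it level on the bench, stand every crucible upright on the plate inside with a porcelain lid seated level on each, then put the desiccator's lid back so that it sits fully home and level. There are two or three crucibles, so one porcelain lid may be left over; set everything down gently without dropping it, and leave the other things on the bench where they are.

Things in the scene. Friction and masses are not known exactly. Their poses are not given: they have to be found in the camera images.
- desiccator: base of the desiccator: round blue plastic bowl fixed to the bench, mouth up, 232 mm across the rim flange, 115 mm high; inside it is 196 mm across with a flat perforated metal plate 50 mm above the bench (65 mm below the rim). Origin: centre of its underside, z up. It stands to the left or the right, the mat on the other side
- desiccator_lid: its loose clear domed lid, black knob. Heights over its origin (centre of the lip's underside, z up): lip 188 mm across 0-8 mm, goes inside the base's rim with 4 mm of play; flange 232 mm across 8-16; hollow dome to 76; knob's neck 22 mm across 76-89, head 34 mm across 89-112. Starts seated, origin 107 mm above the base's; on the bench its origin is at z 0. 0.36 to 0.5 kg
- mat: flat grey heat-proof mat fixed to the bench, 250 mm (its x) by 210 mm (its y), 4 mm thick, on which crucibles and lids start. Origin: centre of its underside, z up
- crucible1: white porcelain crucible, open at the top: 60 mm across (straight-sided from 20 mm up to the rim), 48 mm high, foot 40 mm across, inside 52 mm across, 0.11 to 0.18 kg. Origin: centre of its underside, z up. It starts upright on the mat; two or all three of the crucibles are there
- crucible2: white porcelain crucible, open at the top: 60 mm across (straight-sided from 20 mm up to the rim), 48 mm high, foot 40 mm across, inside 52 mm across, 0.11 to 0.18 kg. Origin: centre of its underside, z up. It starts upright on the mat; two or all three of the crucibles are there
- crucible3: white porcelain crucible, open at the top: 60 mm across (straight-sided from 20 mm up to the rim), 48 mm high, foot 40 mm across, inside 52 mm across, 0.11 to 0.18 kg. Origin: centre of its underside, z up. It starts upright on the mat; two or all three of the crucibles are there
- crucible_lid1: loose white porcelain lid for any crucible. Heights over its origin (centre of underside, z up): boss 45 mm across 0-5 mm, fits inside a crucible's rim with 3.5 mm of play; disc 66 mm across 5-10; knob's neck 12 mm across 10-15, head 18 mm across 15-28. Seated, its origin is 43 mm above the crucible's. 0.05 kg. All three lids start boss down on the mat, mixed among the crucibles
- crucible_lid2: loose white porcelain lid for any crucible. Heights over its origin (centre of underside, z up): boss 45 mm across 0-5 mm, fits inside a crucible's rim with 3.5 mm of play; disc 66 mm across 5-10; knob's neck 12 mm across 10-15, head 18 mm across 15-28. Seated, its origin is 43 mm above the crucible's. 0.05 kg. All three lids start boss down on the mat, mixed among the crucibles
- crucible_lid3: loose white porcelain lid for any crucible. Heights over its origin (centre of underside, z up): boss 45 mm across 0-5 mm, fits inside a crucible's rim with 3.5 mm of play; disc 66 mm across 5-10; knob's neck 12 mm across 10-15, head 18 mm across 15-28. Seated, its origin is 43 mm above the crucible's. 0.05 kg. All three lids start boss down on the mat, mixed among the crucibles
- wash_bottle: bystander: white wash bottle with red cap, 72 mm across, 190 mm high, origin centre of underside, on the far side of the bench
- reagent_bottle: bystander: amber glass bottle with blue cap, 68 mm across, 150 mm high, origin centre of underside, on the far side
- beaker: bystander: glass beaker, 76 mm across, 92 mm high, origin centre of underside, on the far side
- evaporating_dish: bystander: shallow white porcelain dish, 94 mm across, 36 mm high, origin centre of underside, on the far side
- mortar: bystander: white porcelain mortar with its pestle standing in it, 110 mm across, 55 mm high (pestle to 115 mm), origin centre of underside, on the far side
- tongs: bystander: steel crucible tongs lying flat across the far side, 230 mm long (its x) and 85 mm wide, 8 mm high, origin at the pivot on the bench
Not all that is in view belongs to the job. What is shaped like the crucible1 but orange is not meant.

How it is judged:
By the outcome, as a careful person would: the job done as asked, in the order asked, and still so for the second after the job is handed in, with the robot touching nothing.
Of crucible1, crucible2, crucible3 only 2 to 3 are there at a start; the rules pass over those that are not, and their reading is None.
At some moment in a run one of crucible1, crucible2, crucible3 may be knocked a few centimetres aside while the robot is not near it.
It also fails if it takes over 210 s, if anything falls off the work surface, if the arm or the gripper's body presses on something with over 40 N, if the wrist force passes 120 N, or if a joint passes its speed limit or range.

### The arm

A 6-joint arm with a two-finger parallel gripper is mounted at the origin on the work surface. World frame = base frame: x ahead of the robot, y to its left, z up, the work surface at z = 0. Lengths are in m, angles in rad, forces in N, time in s.
With the tool pointing down it reaches from about 0.3 to 0.775 m from the base axis. Payload 14.6 kg.
Tool frame: the origin (TCP) lies midway between the tips of the shut fingers; the grasp point (between the pads) lies 19 mm behind it; z points along the fingers, y is the line along which they close (so a half turn about z gives the same grasp; the last joint's range is limited). The gripper opens to 85 mm and grips with 20 to 120 N. Pads are 22 mm wide; open, the fingers measure 114 mm over their backs; the gripper's body (76 mm by 85 mm) begins 54 mm behind the grasp point. The pads swing forward as they close: fully open they stand 13 mm farther back than shut.
Start: joints at [1.041, 0.3, 1.521, -0, 1.321, -0.067], TCP at [0.246, 0.492, 0.211] pointing down, gripper open.
Joint ranges: [-3.03, 3.03], [-0.79, 2.21], [0.23, 2.52], [-1.04, 4.18], [0, 3.07], [-2.55, 2.55]. Speed limits (rad/s): [2.22, 2.22, 2.57, 3.14, 3.14, 3.14].

### API

Orientations are given as [roll, pitch, yaw] about the fixed x, y, z axes, in that order (R = Rz(yaw) Ry(pitch) Rx(roll)).
In Python, from cell import telemetry, viewer, workorder, look_for gives the robot as it stands. The module is installed in compiled form; this text tells all that it offers.
- The arm moves only by the tool move_arm, never from a script. Its argument "plan" is a list of rows, each a list of 7 numbers: the turn, a rotation vector about the tool's x, y, z in rad, then the shift along the tool's x, y, z in mm, then the closure, from 0 (fully open) to 1 (shut). A call has 1 to 12 rows; each row shifts and turns the commanded pose from where the row before left it, along the tool's axes as they then stand; what a row does not reach is not made up. A row lasts 1/8 s, in which the tool goes at most 62.5 mm and 10.7 degrees, less where a joint would pass 70% of its speed; a pose out of reach is approached as far as the arm can. A call with a gripper value outside its range is refused whole. The fingers move at their own pace and stop on an object; the grip force is fixed at half the most. Time passes only in rows, so rows that do not move let the fingers close. It gives the time, the measured TCP pose, the force, the opening and the grip force at its end, in the units of the state.
- telemetry.state(): the state, without advancing time (a new reading comes with each control period).
- viewer.capture(name): name is "scene" or "top" or "wrist"; returns a dict with "pixels" (400x640x3 uint8, red, green, blue), "K" (3x3 intrinsics, pixels), "R" (3x3) and "t" (3): a world point X has camera coordinates R X + t; the wrist camera has in their place "hand_eye" (4x4, takes a point from camera to tool coordinates, whose origin is the TCP and whose axes are the flange's). Camera axes: x right, y down, z forward; pixel columns grow to the right and rows downward; lengths in m; the calibration is good to about 2 mm. The wrist camera is an equidistant fisheye: a pixel r from the principal point sees the ray r / f radians off the axis. A picture is of the moment at which its call begins: read the wrist's pose just before it. There is no depth.
- workorder.close_job(): hands the job in; it is judged then, once.
Trained networks look in a picture, given as the dict that the camera call returned (one of the last four; its "shot" number tells which), for a name from the list of things; names that differ only in an ending like _2 or _b are one class to them, and where a whole thing is asked for, a point or a joint stands for the part that bears it (a point fixed in the world has none). Each returns a list of dicts, best first, with "confidence" (0 to 1); they miss things now and then, are a little off and sometimes report something else, mostly with a low value. They report only what shows in the picture. A call takes as long as a camera call. They do not tell look-alikes from the thing itself.
- look_for(picture, name): "at" ([x, y, z] in m, in the coordinates of the camera as it stood for that picture, good to about 4 mm: the middle of the surface that is visible of it).
The state is a dict: "t": time; "joints": joint angles; "joint_vel": joint speeds; "tau": joint torques, N m; "tcp_pos": TCP position; "tcp_rot": TCP orientation; "force": force on the tool from outside, world axes, zero at the start; "torque": the same for the moment, N m; "opening": opening from 0.0 (shut) to 1.0 (fully open); "grasp_force": force on a finger pad.
Only numpy, scipy, OpenCV 4.12 (cv2) and the standard library are available. Lean on these libraries where they do the work, as an engineer would, in place of code of your own. Each camera call takes 0.05 s, during which the arm holds its last target. There are 200 camera calls.

## Working session

There is one attempt and no reset: what is moved stays moved. The work goes in short steps, Python scripts to look and compute and a tool call to move; the robot and the scene stay as the last step left them, time stands still between calls to the robot, and variables do not carry over. Pictures are saved under pics/ and viewed, at most 14 in all, crops included, and the job is handed in when it is done.

Besides the shell and the picture viewer there is one more tool, called after "Call:" in YAML: its name, and indented under it one key for each argument. move_arm: Moves the arm, as the interface text tells. Its arguments: {"type":"object","properties":{"plan":{"type":"array"}},"required":["plan"]}

```bash
mkdir -p pics
cat > h.py <<'E'
import numpy as np, cv2
from cell import telemetry, viewer, workorder, look_for
from scipy.spatial.transform import Rotation as Ro
def cap(n,save=None):
    s=telemetry.state(); p=viewer.capture(n)
    if save: cv2.imwrite(f'pics/{save}.png',p['pixels'][:,:,::-1])
    return s,p
def toworld(n,s,p,c):
    c=np.array(c)
    if n=='wrist':
        H=np.array(p['hand_eye']); q=H[:3,:3]@c+H[:3,3]
        return Ro.from_euler('xyz',s['tcp_rot']).as_matrix()@q+np.array(s['tcp_pos'])
    return np.array(p['R']).T@(c-np.array(p['t']))
def find(n,s,p,name):
    return [(np.round(toworld(n,s,p,d['at']),4).tolist(),round(d['confidence'],2)) for d in look_for(p,name)]
def proj(p,X):
    c=np.array(p['R'])@np.array(X)+np.array(p['t']); u=np.array(p['K'])@c; return u[:2]/u[2]
def pix2w(p,uv,z):
    d=np.array(p['R']).T@np.linalg.inv(p['K'])@np.array([uv[0],uv[1],1.]); o=-np.array(p['R']).T@np.array(p['t'])
    return o+d*(z-o[2])/d[2]
E
python3 - <<'E'
from h import *
print(telemetry.state())
for n in('top','scene'):
    s,p=cap(n,n+'1')
    print(n,'campos',-np.array(p['R']).T@np.array(p['t']))
    for k in('desiccator','desiccator_lid','mat','crucible1','crucible_lid1','wash_bottle','reagent_bottle','beaker','evaporating_dish','mortar','tongs'): print(k,find(n,s,p,k))
E
```

```text
{'t': 0.0, 'joints': array([ 1.04138045e+00,  3.00475846e-01,  1.52160840e+00, -1.61573582e-05,
        1.32073054e+00, -6.65950422e-02]), 'joint_vel': array([ 8.69244225e-04,  8.73841130e-04, -2.90399639e-03, -6.84118211e-04,
        4.84637746e-05, -9.83665227e-04]), 'tau': array([-1.93437889e-03, -5.43502343e+01, -3.61796021e+01, -1.26460695e-04,
        3.95633208e-03,  5.79829518e-07]), 'tcp_pos': array([0.24542438, 0.49189658, 0.21000718]), 'tcp_rot': array([-3.14037219e+00, -6.57126687e-05,  2.67877579e+00]), 'force': array([-0.38388544, -0.00980429, -1.07161668]), 'torque': array([ 0.00176195, -0.01521503,  0.05941673]), 'grasp_force': 0.0, 'opening': 0.9955615001703689}
top campos [ 0.36861445 -0.04098331  1.33725902]
desiccator []
desiccator_lid [([0.4969, 0.2806, 0.1658], 0.77)]
mat [([0.5023, -0.2685, 0.0043], 0.7), ([0.6916, -0.2111, 0.0351], 0.35)]
crucible1 [([0.6004, -0.2379, 0.0256], 0.8), ([0.2868, -0.2152, 0.0149], 0.58), ([0.5954, -0.3331, 0.0219], 0.56), ([0.5163, -0.3197, 0.0187], 0.52), ([0.5533, -0.4637, 0.0184], 0.51)]
crucible_lid1 [([0.4432, -0.2154, 0.0184
[... 515 characters left out ...]
0.5398, 0.2948, 0.1617], 0.19)]
desiccator_lid [([0.5407, 0.2929, 0.1608], 0.58)]
mat [([0.5209, -0.2702, 0.0025], 0.77)]
crucible1 [([0.5853, -0.3366, 0.0298], 0.82), ([0.5056, -0.3207, 0.0312], 0.66), ([0.2808, -0.2168, 0.0326], 0.66), ([0.5865, -0.2405, 0.0316], 0.65), ([0.5465, -0.4634, 0.0261], 0.59)]
crucible_lid1 [([0.5294, -0.2091, 0.0111], 0.74), ([0.4352, -0.309, 0.0069], 0.71), ([0.4464, -0.2174, 0.0118], 0.7)]
wash_bottle [([0.793, 0.1042, 0.1222], 0.55)]
reagent_bottle [([0.7749, -0.0514, 0.1275], 0.64)]
beaker [([0.6735, -0.2159, 0.0563], 0.58)]
evaporating_dish [([0.6676, 0.2019, 0.0168], 0.88)]
mortar [([0.7636, -0.1689, 0.0371], 0.76)]
tongs [([0.7183, 0.0059, 0.0098], 0.6)]
```

View pics/top1.png

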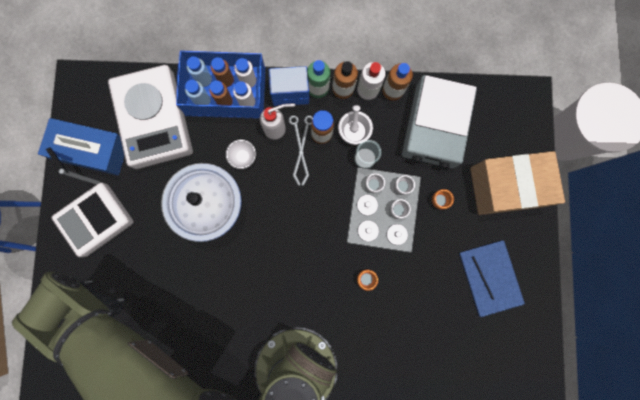

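View pics/scene1.png

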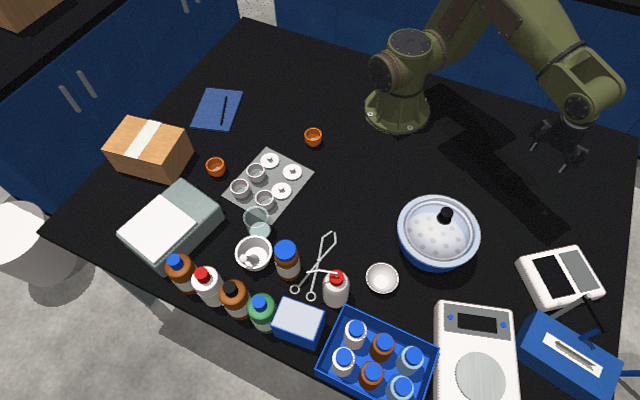

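Run:
```python
from h import *
s,p=cap('top')
im=p['pixels'].astype(int)
print(np.array(p['K']),np.round(p['R'],3).tolist())
sub=im[150:250,150:255]
# knob: dark blob inside lid
yy,xx=np.mgrid[150:250,150:255]
d=(sub.sum(2)<120)&((xx-202)**2+(yy-203)**2<30**2)
uv=(xx[d].mean(),yy[d].mean());print('knob px',uv,d.sum(),pix2w(p,uv,.205))
# flange outer
d=((sub.sum(2)>250)).astype(np.uint8)
c=max(cv2.findContours(d,0,1)[0],key=cv2.contourArea)
(e,a,b)=cv2.fitEllipse(c); uv=(e[0]+150,e[1]+150);print('flange',uv,a,pix2w(p,uv,.119))
```

```text
[[409.37233891   0.         319.28116164]
 [  0.         409.37233891 201.62556042]
 [  0.           0.           1.        ]] [[0.028, -0.999, 0.016], [-0.992, -0.029, -0.122], [0.122, -0.013, -0.992]]
knob px (np.float64(195.74074074074073), np.float64(199.55555555555554)) 27 [0.5035924  0.28748762 0.205     ]
flange (200.73390197753906, 201.9283447265625) (77.53800201416016, 80.28952026367188) [0.50715528 0.29715515 0.119     ]
```

Call:
move_arm:
  plan:
    - [0, 0, 0, 0, 0, -50, 0]
    - [0, 0, 0, 0, 0, -50, 0]
    - [0, 0, -0.155, 0, 0, 0, 0]
    - [0, 0, -0.155, 0, 0, 0, 0]
    - [0, 0, -0.153, 0, 0, 0, 0]

```text
t: 1.88
tcp_pos: [0.2455, 0.4921, 0.3106]
tcp_rot: [3.142, 0.0, -3.136]
force: [-1.3, 0.5, 0.2]
opening: 1.001
grasp_force: 0.0
```

Call:
move_arm:
  plan:
    - [0, 0, 0.005, -43, -34, 0, 0]
    - [0, 0, 0, -43, -34, 0, 0]
    - [0, 0, 0, -43, -34, 0, 0]
    - [0, 0, 0, -43, -34, 0, 0]
    - [0, 0, 0, -43, -34, 0, 0]
    - [0, 0, 0, -43, -34, 0, 0]
    - [0, 0, 0, 0, 0, 0, 0]

```text
t: 2.75
tcp_pos: [0.5048, 0.2847, 0.3099]
tcp_rot: [-3.141, -0.001, 3.133]
force: [0.3, 0.3, 0.1]
opening: 0.998
grasp_force: 0.0
```

```bash
cat >> h.py <<'E'
def pixw(s,p,uv,z):
    K=np.array(p['K']); x=(uv[0]-K[0,2])/K[0,0]; y=(uv[1]-K[1,2])/K[1,1]; r=np.hypot(x,y)
    d=np.array([np.sin(r)*x/r,np.sin(r)*y/r,np.cos(r)]) if r>0 else np.array([0,0,1.])
    H=np.array(p['hand_eye']); Rt=Ro.from_euler('xyz',s['tcp_rot']).as_matrix()
    o=Rt@H[:3,3]+np.array(s['tcp_pos']); d=Rt@H[:3,:3]@d
    return o+d*(z-o[2])/d[2]
def wproj(s,p,X):
    H=np.array(p['hand_eye']); Rt=Ro.from_euler('xyz',s['tcp_rot']).as_matrix()
    c=H[:3,:3].T@(Rt.T@(np.array(X)-np.array(s['tcp_pos']))-H[:3,3]); K=np.array(p['K'])
    th=np.arctan2(np.hypot(c[0],c[1]),c[2]); u=c[:2]/np.hypot(c[0],c[1])*th
    return np.array([K[0,0]*u[0]+K[0,2],K[1,1]*u[1]+K[1,2]])
E
python3 - <<'E'
from h import *
s,p=cap('wrist','w1')
print(s['tcp_pos'],s['tcp_rot'],p['K'],np.round(p['hand_eye'],3).tolist())
print(find('wrist',s,p,'desiccator_lid'),find('wrist',s,p,'desiccator'))
print(wproj(s,p,[.5036,.2875,.219]))
E
```

```text
[0.50478379 0.28473011 0.30985522] [-3.14088307e+00 -7.33281472e-04  3.13276825e+00] [[309.70691629   0.         314.86749804]
 [  0.         309.70691629 199.66369271]
 [  0.           0.           1.        ]] [[-0.001, -0.95, -0.312, 0.079], [1.0, -0.001, -0.001, -0.0], [0.001, -0.312, 0.95, -0.163], [0.0, 0.0, 0.0, 1.0]]
[([0.4901, 0.292, 0.1717], 0.64)] []
[318.61489891 193.72261617]
```

View pics/w1.png

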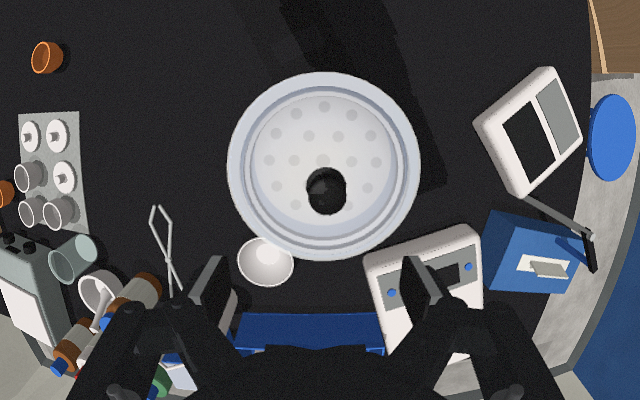

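```bash
cat >> h.py <<'E'
def circ(P):
    P=np.array(P)[:,:2]; A=np.c_[2*P,np.ones(len(P))]; x=np.linalg.lstsq(A,(P**2).sum(1),rcond=None)[0]
    return x[:2],np.sqrt(x[2]+x[0]**2+x[1]**2)
E
python3 - <<'E'
from h import *
s,p=cap('wrist'); im=p['pixels'].astype(int)
yy,xx=np.mgrid[0:400,0:640]
d=(im.sum(2)<150)&((xx-326)**2+(yy-190)**2<32**2)
c=max(cv2.findContours(d.astype(np.uint8),0,1)[0],key=cv2.contourArea)[:,0]
print('knob',c.min(0),c.max(0))
for z in(.219,.208): print(z,circ([pixw(s,p,q,z) for q in c]))
# flange outer edge: radial scan from centre
g=cv2.GaussianBlur(im.sum(2).astype(np.float32),(3,3),0)
for z in (.119,.123):
  P=[]
  for a in np.arange(0,2*np.pi,.05):
    r=np.arange(80,115); u=323+r*np.cos(a); v=167+r*np.sin(a)
    if v.max()>225: continue
    val=g[np.round(v).astype(int),np.round(u).astype(int)]; i=np.argmin(np.diff(val))
    P.append(pixw(s,p,(u[i]+.5*np.cos(a),v[i]+.5*np.sin(a)),z))
  P=np.array(P)
  for _ in range(3):
    c0,r0=circ(P); e=abs(np.hypot(*(P[:,:2]-c0).T)-r0); P=P[e<max(.002,2*np.median(e))]
  print(z,c0,r0,len(P))
E
```

```text
knob [304 170] [341 216]
0.219 (array([0.50165121, 0.29448033]), np.float64(0.018415712699113223))
0.208 (array([0.50504212, 0.29476935]), np.float64(0.019211590503122943))
0.119 [0.50827628 0.29457195] 0.11717682671433582 84
0.123 [0.50731628 0.29449546] 0.11585476503902442 84
```

Call:
move_arm:
  plan:
    - [0, 0, -0.008, -2, 10, 0, 0]
    - [0, 0, 0, 0, 0, 50, 0]
    - [0, 0, 0, 0, 0, 45, 0]
    - [0, 0, 0, 0, 0, 28, 0]
    - [0, 0, 0, 0, 0, 0, 0]
    - [0, 0, 0, 0, 0, 0, 1]
    - [0, 0, 0, 0, 0, 0, 1]
    - [0, 0, 0, 0, 0, 0, 1]
    - [0, 0, 0, 0, 0, 0, 1]
    - [0, 0, 0, 0, 0, 0, 1]
    - [0, 0, 0, 0, 0, 0, 1]

```text
t: 4.32
tcp_pos: [0.5052, 0.2974, 0.189]
tcp_rot: [3.14, 0.002, -3.138]
force: [-1.1, -0.3, 6.6]
opening: 0.368
grasp_force: 58.8
```

Call:
move_arm:
  plan:
    - [0, 0, 0, 0, 0, -4, 1]
    - [0, 0, 0, 0, 0, -8, 1]
    - [0, 0, 0, 0, 0, -16, 1]
    - [0, 0, 0, 0, 0, -30, 1]
    - [0, 0, 0, 0, 0, -30, 1]
    - [0, 0, 0, 0, 0, 0, 1]

```text
t: 5.08
tcp_pos: [0.5054, 0.2974, 0.2784]
tcp_rot: [3.139, 0.004, -3.138]
force: [0.7, -0.4, -4.7]
opening: 0.359
grasp_force: 60.1
```

Run:
```python
from h import *
s,p=cap('scene','s2'); print(s['tcp_pos'],s['force'],s['opening'])
```

```text
[0.505398   0.29744656 0.27835015] [ 0.65722427 -0.3833716  -4.70765612] 0.35949212127633606
```

View pics/s2.png

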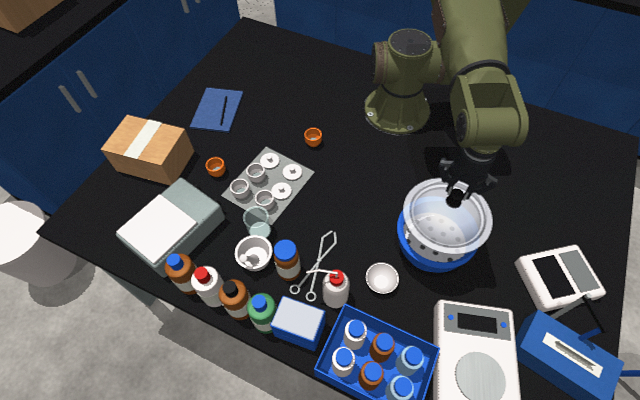

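Call:
move_arm:
  plan:
    - [0, 0, 0, 9, -30, 0, 1]
    - [0, 0, 0, 9, -41, 0, 1]
    - [0, 0, 0, 9, -41, 0, 1]
    - [0, 0, 0, 9, -41, 0, 1]
    - [0, 0, 0, 9, -41, 0, 1]
    - [0, 0, 0, 9, -41, 10, 1]
    - [0, 0, 0, 9, -40, 40, 1]
    - [0, 0, 0, 2, -12, 50, 1]
    - [0, 0, 0, 0, 0, 50, 1]
    - [0, 0, 0, 0, 0, 25, 1]
    - [0, 0, 0, 0, 0, 8, 1]
    - [0, 0, 0, 0, 0, 4, 1]

```text
t: 6.62
tcp_pos: [0.4407, 0.0099, 0.0885]
tcp_rot: [-3.142, -0.0, -3.138]
force: [0.4, -0.1, -4.6]
opening: 0.365
grasp_force: 60.5
```

Call:
move_arm:
  plan:
    - [0, 0, 0, 0, 0, 2, 1]
    - [0, 0, 0, 0, 0, 1, 1]
    - [0, 0, 0, 0, 0, 1, 1]
    - [0, 0, 0, 0, 0, 1, 1]
    - [0, 0, 0, 0, 0, 0, 1]

```text
t: 7.25
tcp_pos: [0.4407, 0.0099, 0.0836]
tcp_rot: [3.142, 0.0, -3.138]
force: [0.2, 0.6, -3.9]
opening: 0.364
grasp_force: 60.5
```

Call:
move_arm:
  plan:
    - [0, 0, 0, 0, 0, 1, 1]
    - [0, 0, 0, 0, 0, 1, 1]
    - [0, 0, 0, 0, 0, 0.5, 1]
    - [0, 0, 0, 0, 0, 0, 1]

```text
t: 7.75
tcp_pos: [0.4411, 0.0098, 0.0819]
tcp_rot: [-3.141, 0.001, -3.138]
force: [-5.5, -0.3, 9.7]
opening: 0.363
grasp_force: 62.1
```

Call:
move_arm:
  plan:
    - [0, 0, 0, 0, 0, 0, 0]
    - [0, 0, 0, 0, 0, 0, 0]
    - [0, 0, 0, 0, 0, 0, 0]
    - [0, 0, 0, 0, 0, -20, 0]
    - [0, 0, 0, 0, 0, -50, 0]
    - [0, 0, 0, 0, 0, -50, 0]
    - [0, 0, 0, -5, -47, -50, 0]
    - [0, 0, 0, -10, -47, -48, 0]
    - [0, 0, 0, -11, -47, 0, 0]
    - [0, 0, 0, -11, -47, 0, 0]
    - [0, 0, 0, -11, -47, 0, 0]
    - [0, 0, 0, -11, -45, 0, 0]

```text
t: 9.25
tcp_pos: [0.4995, -0.2635, 0.2905]
tcp_rot: [3.142, -0.0, -3.139]
force: [0.0, 0.9, 0.4]
opening: 0.997
grasp_force: 0.0
```

Call:
move_arm:
  plan:
    - [0, 0, 0, 0, 0, 0, 0]
    - [0, 0, 0, 0, 0, 0, 0]

```text
t: 9.5
tcp_pos: [0.4992, -0.2614, 0.2904]
tcp_rot: [3.141, -0.0, -3.138]
force: [0.7, -0.1, -0.2]
opening: 1.001
grasp_force: 0.0
```

Run:
```python
from h import *
s,p=cap('wrist','w2')
print(s['tcp_pos'],s['tcp_rot'])
for k in('crucible1','crucible_lid1','beaker','mat'): print(k,find('wrist',s,p,k))
s2,p2=cap('top','t2')
print(find('top',s2,p2,'desiccator_lid'),find('top',s2,p2,'desiccator'))
```

```text
[ 0.499229   -0.26144197  0.29043803] [ 3.14118503e+00 -3.83901935e-04 -3.13847139e+00]
crucible1 [([0.5465, -0.4644, 0.027], 0.96), ([0.5994, -0.333, 0.0298], 0.88), ([0.5111, -0.3206, 0.024], 0.88), ([0.6029, -0.2344, 0.0288], 0.72), ([0.2891, -0.2149, 0.0136], 0.68)]
crucible_lid1 [([0.4416, -0.2203, 0.0132], 0.86), ([0.4275, -0.3112, 0.0124], 0.74), ([0.5244, -0.2099, 0.0133], 0.56)]
beaker [([0.6975, -0.2075, 0.0567], 0.6)]
mat [([0.4898, -0.2709, 0.0046], 0.93)]
[([0.4367, 0.0064, 0.0587], 0.72)] [([0.5119, 0.3082, 0.0527], 0.55)]
```

View pics/w2.png

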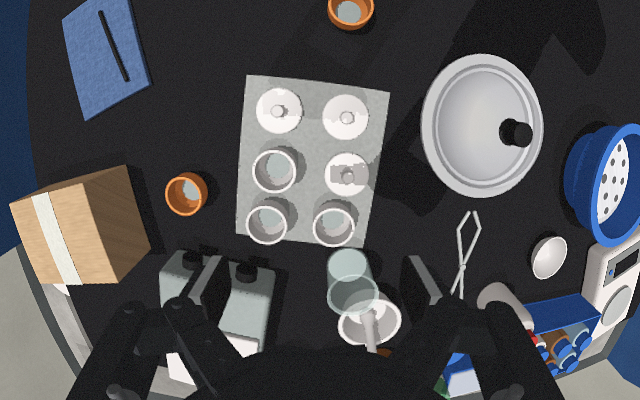

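View pics/t2.png

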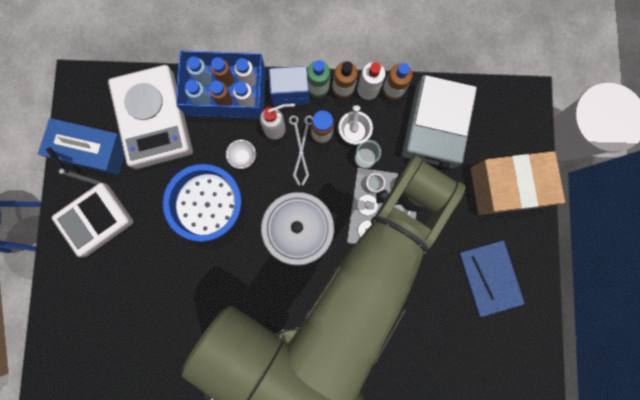

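```bash
cat >> h.py <<'E'
from scipy.optimize import minimize
def ringfit(n,s,p,c,z,r,rin=.0015,rout=.0025,sign=1,img=None,arc=(0,2*np.pi),span=.010):
    g=cv2.GaussianBlur((p['pixels'].astype(np.float32).sum(2) if img is None else img),(3,3),0)
    a=np.linspace(*arc,60,endpoint=False)
    def samp(c,r):
        X=[(c[0]+r*np.cos(t),c[1]+r*np.sin(t),z) for t in a]
        uv=np.array([wproj(s,p,x) if n=='wrist' else proj(p,x) for x in X]).astype(np.float32)
        return cv2.remap(g,uv[None,:,0],uv[None,:,1],cv2.INTER_LINEAR)[0]
    f=lambda c:-sign*float(np.clip(sign*(samp(c,r-rin)-samp(c,r+rout)),-200,200).mean()*sign)
    best=min(((f((c[0]+dx,c[1]+dy)),c[0]+dx,c[1]+dy) for dx in np.arange(-span,span+1e-9,.002) for dy in np.arange(-span,span+1e-9,.002)))
    m=minimize(f,best[1:],method='Nelder-Mead',options=dict(initial_simplex=[best[1:],(best[1]+.002,best[2]),(best[1],best[2]+.002)],xatol=1e-4))
    return np.round(m.x,4),round(-m.fun,1)
E
python3 - <<'E'
from h import *
s,p=cap('wrist')
for c in((.600,-.238),(.597,-.333),(.514,-.320)): print('cr',ringfit('wrist',s,p,c,.052,.030))
for c in((.4425,-.217),(.529,-.212),(.429,-.311)): print('lid',ringfit('wrist',s,p,c,.014,.033))
s,p=cap('top'); im=p['pixels'].astype(np.float32); b=im[:,:,2]-im[:,:,0]
print('des',ringfit('top',s,p,(.507,.295),.115,.116,.003,.004,img=b),ringfit('top',s,p,(.507,.295),.115,.098,.003,.004,sign=1,img=-b))
print('dlid',ringfit('top',s,p,(.44,.01),.012,.116,.003,.004))
s,p=cap('wrist'); im=p['pixels'].astype(np.float32)
print('dlid w',ringfit('wrist',s,p,(.44,.01),.012,.116,.003,.004))
E
```

```text
cr (array([ 0.5934, -0.236 ]), np.float64(186.2))
cr (array([ 0.5905, -0.3315]), np.float64(188.4))
cr (array([ 0.5123, -0.3172]), np.float64(188.0))
lid (array([ 0.4414, -0.2198]), np.float64(151.1))
lid (array([ 0.5257, -0.2156]), np.float64(159.9))
lid (array([ 0.4323, -0.3138]), np.float64(158.6))
des (array([0.5082, 0.2959]), np.float64(98.9)) (array([0.5079, 0.296 ]), np.float64(77.4))
dlid (array([0.442, 0.01 ]), np.float64(200.0))
dlid w (array([0.446, 0.012]), np.float64(200.0))
```

Call:
move_arm:
  plan:
    - [0, 0, 0, -6, -28, 0, 0]
    - [0, 0, 0, -7, -28, 0, 0]
    - [0, 0, 0, 0, 0, 50, 0]
    - [0, 0, 0, 0, 0, 50, 0]
    - [0, 0, 0, 0, 0, 50, 0]
    - [0, 0, 0, 0, 0, 30, 0]
    - [0, 0, 0, 0, 0, 0, 0]

```text
t: 10.92
tcp_pos: [0.5116, -0.3172, 0.1087]
tcp_rot: [3.139, -0.003, -3.138]
force: [0.8, -0.0, -0.1]
opening: 0.997
grasp_force: 0.0
```

Run:
```python
from h import *
s,p=cap('wrist','w3'); print(s['tcp_pos'],s['tcp_rot'])
for c in((.594,-.236),(.591,-.332),(.513,-.318)): print('cr',ringfit('wrist',s,p,c,.052,.030))
```

```text
[ 0.51163609 -0.3172401   0.10872456] [ 3.13923891 -0.00337072 -3.13843837]
cr (array([ 0.5937, -0.2363]), np.float64(108.8))
cr (array([ 0.5918, -0.3317]), np.float64(196.9))
cr (array([ 0.5121, -0.3171]), np.float64(140.9))
```

View pics/w3.png

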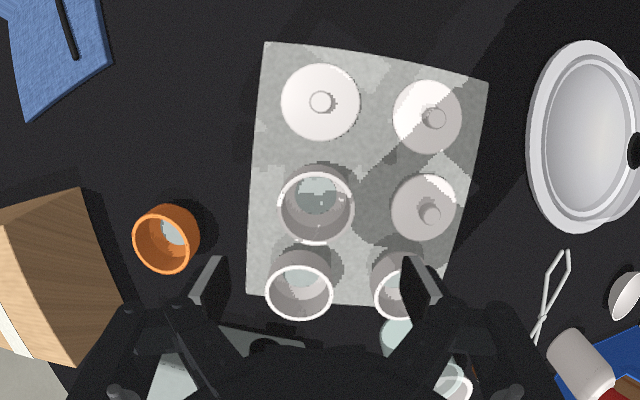

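Call:
move_arm:
  plan:
    - [0, 0, 0, 0, 0, 40, 0]
    - [0, 0, 0, 0, 0, 35, 0]
    - [0, 0, 0, 0, 0, 19, 0]
    - [0, 0, 0, 0, 0, 0, 0]
    - [0, 0, 0, 0, 0, 0, 1]
    - [0, 0, 0, 0, 0, 0, 1]
    - [0, 0, 0, 0, 0, 0, 1]
    - [0, 0, 0, 0, 0, 0, 1]
    - [0, 0, 0, 0, 0, -5, 1]
    - [0, 0, 0, 0, 0, -15, 1]
    - [0, 0, 0, 0, 0, -30, 1]
    - [0, 0, 0, 0, 0, 0, 1]

```text
t: 12.48
tcp_pos: [0.5137, -0.3186, 0.0697]
tcp_rot: [-3.139, 0.004, -3.138]
force: [-0.1, 0.2, -1.2]
opening: 0.693
grasp_force: 64.8
```

Call:
move_arm:
  plan:
    - [0, 0, 0, 0, 0, -50, 1]
    - [0, 0, 0, 0, 0, -50, 1]
    - [0, 0, 0, -4, 40, -40, 1]
    - [0, 0, 0, -4, 55, 0, 1]
    - [0, 0, 0, -4, 55, 0, 1]
    - [0, 0, 0, -4, 55, 0, 1]
    - [0, 0, 0, -4, 55, 0, 1]
    - [0, 0, 0, -4, 55, 0, 1]
    - [0, 0, 0, -4, 55, 0, 1]
    - [0, 0, 0, -4, 55, 0, 1]
    - [0, 0, 0, -4, 55, 0, 1]
    - [0, 0, 0, -4, 55, 0, 1]

```text
t: 13.98
tcp_pos: [0.5505, 0.2191, 0.2061]
tcp_rot: [-3.141, -0.001, -3.138]
force: [0.6, -0.1, -2.1]
opening: 0.691
grasp_force: 65.5
```

Call:
move_arm:
  plan:
    - [0, 0, 0, -4, 50, 0, 1]
    - [0, 0, 0, 0, 29, 0, 1]
    - [0, 0, 0, 0, 0, 0, 1]
    - [0, 0, 0, 0, 0, 0, 1]

```text
t: 14.48
tcp_pos: [0.5545, 0.2957, 0.2062]
tcp_rot: [-3.141, -0.001, -3.139]
force: [0.5, -0.4, -0.9]
opening: 0.69
grasp_force: 65.5
```

Call:
move_arm:
  plan:
    - [0, 0, 0, -3, 0, 40, 1]
    - [0, 0, 0, 0, 0, 45, 1]
    - [0, 0, 0, 0, 0, 35, 1]
    - [0, 0, 0, 0, 0, 14, 1]
    - [0, 0, 0, 0, 0, 4, 1]
    - [0, 0, 0, 0, 0, 2, 1]
    - [0, 0, 0, 0, 0, 1, 1]
    - [0, 0, 0, 0, 0, 0, 1]

```text
t: 15.48
tcp_pos: [0.5578, 0.2965, 0.0663]
tcp_rot: [3.141, 0.001, -3.138]
force: [0.6, 1.0, -2.4]
opening: 0.693
grasp_force: 65.5
```

Call:
move_arm:
  plan:
    - [0, 0, 0, 0, 0, 1, 1]
    - [0, 0, 0, 0, 0, 1, 1]
    - [0, 0, 0, 0, 0, 1, 1]
    - [0, 0, 0, 0, 0, 0, 1]

```text
t: 15.98
tcp_pos: [0.5584, 0.2966, 0.0658]
tcp_rot: [3.141, 0.003, -3.138]
force: [-9.1, -5.9, 22.5]
opening: 0.688
grasp_force: 68.7
```

Call:
move_arm:
  plan:
    - [0, 0, 0, 0, 0, -2, 1]
    - [0, 0, 0, 0, 0, 0, 0.1]
    - [0, 0, 0, 0, 0, 0, 0.1]
    - [0, 0, 0, 0, 0, 0, 0.1]
    - [0, 0, 0, 0, 0, -20, 0.1]
    - [0, 0, 0, 0, 0, -40, 0.1]
    - [0, 0, 0, 0, 0, -50, 0.1]
    - [0, 0, 0, 0, -20, -30, 0]
    - [0, 0, 0, 0, -55, 0, 0]
    - [0, 0, 0, 0, -55, 0, 0]
    - [0, 0, 0, 0, -55, 0, 0]
    - [0, 0, 0, 0, -55, 0, 0]

```text
t: 17.48
tcp_pos: [0.5582, 0.0546, 0.2063]
tcp_rot: [3.142, 0.002, -3.138]
force: [0.8, -0.5, 0.3]
opening: 1.003
grasp_force: 0.0
```

Run:
```python
from h import *
s,p=cap('wrist','w4'); print(s['tcp_pos'],s['tcp_rot'])
print(find('wrist',s,p,'crucible1'))
s2,p2=cap('top','t4')
print(find('top',s2,p2,'crucible1'))
print(ringfit('top',s2,p2,(.558,.296),.098,.030))
for c in((.594,-.236),(.591,-.332)): print('cr',ringfit('top',s2,p2,c,.052,.030))
for c in((.4425,-.217),(.529,-.212),(.429,-.311)): print('lid',ringfit('top',s2,p2,c,.014,.033))
cv2.imwrite('pics/t4c.png',cv2.resize(p2['pixels'][130:270,150:440,::-1],None,fx=2.7,fy=2.7,interpolation=cv2.INTER_CUBIC))
```

```text
[0.55819051 0.05463288 0.20634523] [ 3.14154641e+00  1.77987744e-03 -3.13823605e+00]
[([0.5953, -0.2424, 0.039], 0.82), ([0.5426, -0.4393, 0.0343], 0.81), ([0.7428, 0.0928, 0.0605], 0.72), ([0.5918, -0.3254, 0.0354], 0.64), ([0.5561, 0.3033, 0.0844], 0.56)]
[([0.5975, -0.3336, 0.022], 0.81), ([0.5567, -0.466, 0.0191], 0.7), ([0.6024, -0.2342, 0.0214], 0.69), ([0.5591, 0.3071, 0.0667], 0.63), ([0.2899, -0.2159, 0.0148], 0.5), ([0.7416, -0.0581, 0.149], 0.34)]
(array([0.5687, 0.2808]), np.float64(53.7))
cr (array([ 0.5949, -0.2347]), np.float64(70.4))
cr (array([ 0.5922, -0.3306]), np.float64(89.7))
lid (array([ 0.4425, -0.2183]), np.float64(101.7))
lid (array([ 0.5269, -0.2145]), np.float64(109.7))
lid (array([ 0.4331, -0.3125]), np.float64(101.6))
```

View pics/t4c.png

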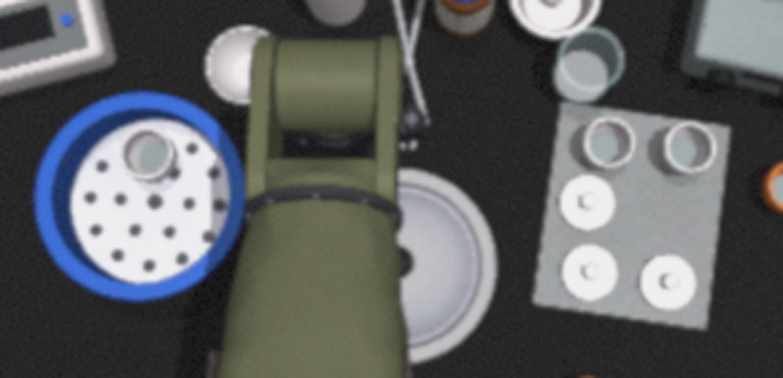

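Call:
move_arm:
  plan:
    - [0, 0, 0, -4, -55, 0, 0]
    - [0, 0, 0, -5, -55, 0, 0]
    - [0, 0, 0, -5, -55, 0, 0]
    - [0, 0, 0, -5, -55, 0, 0]
    - [0, 0, 0, -5, -55, 0, 0]
    - [0, 0, 0, -5, -55, 0, 0]
    - [0, 0, 0, -4, -50, 0, 0]
    - [0, 0, 0, 0, -5, 30, 0]
    - [0, 0, 0, 0, 0, 40, 0]
    - [0, 0, 0, 0, 0, 35, 0]
    - [0, 0, 0, 0, 0, 0, 0]

```text
t: 19.05
tcp_pos: [0.5923, -0.3267, 0.0976]
tcp_rot: [3.139, -0.004, -3.137]
force: [0.5, 0.0, 0.5]
opening: 0.999
grasp_force: 0.0
```

Run:
```python
from h import *
s,p=cap('wrist'); print(s['tcp_pos'],s['tcp_rot'])
for c in((.594,-.236),(.591,-.332)): print('cr',ringfit('wrist',s,p,c,.052,.030))
s,p=cap('top'); print(pix2w(p,(205.6,187.8),.098))
```

```text
[ 0.59234634 -0.32671679  0.09760103] [ 3.13907488 -0.00375701 -3.13684987]
cr (array([ 0.5932, -0.236 ]), np.float64(176.5))
cr (array([ 0.5913, -0.3313]), np.float64(165.0))
[0.55331618 0.29093722 0.098     ]
```

Call:
move_arm:
  plan:
    - [0, 0, 0, 1, -5, 0, 0]
    - [0, 0, 0, 0, 0, 35, 0]
    - [0, 0, 0, 0, 0, 30, 0]
    - [0, 0, 0, 0, 0, 14, 0]
    - [0, 0, 0, 0, 0, 0, 0]
    - [0, 0, 0, 0, 0, 0, 0]

```text
t: 19.9
tcp_pos: [0.5923, -0.3341, 0.0224]
tcp_rot: [-3.14, 0.002, -3.138]
force: [0.3, 0.4, -0.1]
opening: 1.001
grasp_force: 0.0
```

Call:
move_arm:
  plan:
    - [0, 0, 0, 0, 0, 0, 1]
    - [0, 0, 0, 0, 0, 0, 1]
    - [0, 0, 0, 0, 0, 0, 1]
    - [0, 0, 0, 0, 0, 0, 1]
    - [0, 0, 0, 0, 0, -5, 1]
    - [0, 0, 0, 0, 0, -15, 1]
    - [0, 0, 0, 0, 0, -40, 1]
    - [0, 0, 0, 0, 0, -50, 1]
    - [0, 0, 0, 0, 0, -50, 1]
    - [0, 0, 0, 0, 0, -30, 1]
    - [0, 0, 0, 0, 0, 0, 1]

```text
t: 21.28
tcp_pos: [0.5922, -0.334, 0.2141]
tcp_rot: [-3.139, 0.004, -3.138]
force: [-0.1, -0.2, -2.7]
opening: 0.679
grasp_force: 64.7
```

Call:
move_arm:
  plan:
    - [0, 0, 0, 9, 40, 0, 1]
    - [0, 0, 0, 9, 55, 0, 1]
    - [0, 0, 0, 9, 55, 0, 1]
    - [0, 0, 0, 9, 55, 0, 1]
    - [0, 0, 0, 9, 55, 0, 1]
    - [0, 0, 0, 9, 55, 0, 1]
    - [0, 0, 0, 9, 55, 0, 1]
    - [0, 0, 0, 9, 55, 0, 1]
    - [0, 0, 0, 9, 55, 0, 1]
    - [0, 0, 0, 9, 55, 0, 1]
    - [0, 0, 0, 9, 55, 0, 1]
    - [0, 0, 0, 10, 55, 0, 1]

```text
t: 22.78
tcp_pos: [0.4794, 0.3126, 0.2094]
tcp_rot: [-3.141, -0.002, -3.138]
force: [1.2, -0.1, -2.1]
opening: 0.681
grasp_force: 64.7
```

Call:
move_arm:
  plan:
    - [0, 0, 0, 0, 28, 0, 1]
    - [0, 0, 0.175, 0, 0, 0, 1]
    - [0, 0, 0.175, 0, 0, 0, 1]
    - [0, 0, 0.175, 0, 0, 0, 1]
    - [0, 0, 0.175, 0, 0, 0, 1]
    - [0, 0, 0.175, 0, 0, 0, 1]
    - [0, 0, 0.175, 0, 0, 0, 1]
    - [0, 0, 0, 0, 0, 0, 1]
    - [0, 0, 0, 0, 0, 0, 1]

```text
t: 23.9
tcp_pos: [0.4802, 0.339, 0.21]
tcp_rot: [-3.141, -0.0, 2.099]
force: [1.0, 0.4, -1.5]
opening: 0.676
grasp_force: 64.8
```

```bash
cat >> h.py <<'E'
def delta(X):
    s=telemetry.state(); print('tool mm',np.round(Ro.from_euler('xyz',s['tcp_rot']).as_matrix().T@(np.array(X)-s['tcp_pos'])*1000,1))
E
python3 -c "
from h import *
delta([.483,.339,.085]);print(telemetry.state()['tcp_pos'],telemetry.state()['opening'])"
```

```text
tool mm [ -1.4   2.6 125. ]
[0.48018301 0.33896805 0.21004362] 0.6757286084875925
```

Call:
move_arm:
  plan:
    - [0, 0, 0, -1, 3, 35, 1]
    - [0, 0, 0, 0, 0, 45, 1]
    - [0, 0, 0, 0, 0, 38, 1]
    - [0, 0, 0, 0, 0, 14, 1]
    - [0, 0, 0, 0, 0, 4, 1]
    - [0, 0, 0, 0, 0, 1, 1]
    - [0, 0, 0, 0, 0, 0, 1]

```text
t: 24.78
tcp_pos: [0.484, 0.34, 0.0749]
tcp_rot: [3.14, -0.0, 2.095]
force: [0.0, -0.4, -1.8]
opening: 0.68
grasp_force: 64.8
```

Call:
move_arm:
  plan:
    - [0, 0, 0, 0, 0, 1, 1]
    - [0, 0, 0, 0, 0, 1, 1]
    - [0, 0, 0, 0, 0, 1, 1]
    - [0, 0, 0, 0, 0, 1, 1]
    - [0, 0, 0, 0, 0, 0, 1]

```text
t: 25.4
tcp_pos: [0.4835, 0.3397, 0.0696]
tcp_rot: [-3.141, -0.0, 2.095]
force: [0.4, 0.3, -1.4]
opening: 0.68
grasp_force: 64.8
```

Call:
move_arm:
  plan:
    - [0, 0, 0, 0, 0, 1, 1]
    - [0, 0, 0, 0, 0, 0.5, 1]
    - [0, 0, 0, 0, 0, 0, 1]

```text
t: 25.78
tcp_pos: [0.4836, 0.3399, 0.069]
tcp_rot: [3.141, -0.0, 2.095]
force: [-4.1, -1.2, 6.9]
opening: 0.679
grasp_force: 66.4
```

Call:
move_arm:
  plan:
    - [0, 0, 0, 0, 0, 0, 0.1]
    - [0, 0, 0, 0, 0, 0, 0.1]
    - [0, 0, 0, 0, 0, 0, 0.1]
    - [0, 0, 0, 0, 0, -20, 0.1]
    - [0, 0, 0, 0, 0, -50, 0.1]
    - [0, 0, 0, 0, 0, -50, 0]
    - [0, 0, -0.175, 0, 0, -20, 0]
    - [0, 0, -0.175, 0, 0, 0, 0]
    - [0, 0, -0.175, 0, 0, 0, 0]
    - [0, 0, -0.175, 0, 0, 0, 0]
    - [0, 0, -0.175, 0, 0, 0, 0]
    - [0, 0, -0.175, 0, 0, 0, 0]

```text
t: 27.28
tcp_pos: [0.4835, 0.3397, 0.2081]
tcp_rot: [-3.142, -0.0, -3.133]
force: [0.1, 0.0, 0.2]
opening: 1.003
grasp_force: 0.0
```

Call:
move_arm:
  plan:
    - [0, 0, 0, -10, -40, 0, 0]
    - [0, 0, 0, -10, -55, 0, 0]
    - [0, 0, 0, -10, -55, 0, 0]
    - [0, 0, 0, -10, -55, 0, 0]
    - [0, 0, 0, -10, -55, 0, 0]
    - [0, 0, 0, -10, -55, 0, 0]
    - [0, 0, 0, -10, -55, 0, 0]
    - [0, 0, 0, -10, -55, 0, 0]
    - [0, 0, 0, -10, -55, 0, 0]
    - [0, 0, 0, -10, -55, 0, 0]
    - [0, 0, 0, -10, -40, 0, 0]
    - [0, 0, 0, 0, 0, 0, 0]

```text
t: 28.78
tcp_pos: [0.5951, -0.2375, 0.2073]
tcp_rot: [3.141, -0.001, -3.141]
force: [0.8, 0.2, -1.8]
opening: 0.999
grasp_force: 0.0
```

Run:
```python
from h import *
s,p=cap('wrist'); print(s['tcp_pos'],s['tcp_rot'])
for c in((.594,-.236),): print('cr',ringfit('wrist',s,p,c,.052,.030,span=.02))
s2,p2=cap('top')
print(find('top',s2,p2,'crucible1'))
```

```text
[ 0.59512612 -0.23747006  0.20732091] [ 3.14148732e+00 -7.42937769e-04 -3.14146231e+00]
cr (array([ 0.5932, -0.2358]), np.float64(161.8))
[([0.4877, 0.3517, 0.0708], 0.92), ([0.553, -0.464, 0.0167], 0.56), ([0.5613, 0.3011, 0.0702], 0.54)]
```

Call:
move_arm:
  plan:
    - [0, 0, 0, 2, 1, 40, 0]
    - [0, 0, 0, 0, 0, 50, 0]
    - [0, 0, 0, 0, 0, 50, 0]
    - [0, 0, 0, 0, 0, 30, 0]
    - [0, 0, 0, 0, 0, 15, 0]
    - [0, 0, 0, 0, 0, 0, 0]
    - [0, 0, 0, 0, 0, 0, 0]

```text
t: 29.8
tcp_pos: [0.5941, -0.234, 0.0248]
tcp_rot: [-3.141, 0.002, -3.138]
force: [-0.3, 0.5, 0.4]
opening: 1.003
grasp_force: 0.0
```

Call:
move_arm:
  plan:
    - [0, 0, 0, 0, 0, 0, 1]
    - [0, 0, 0, 0, 0, 0, 1]
    - [0, 0, 0, 0, 0, 0, 1]
    - [0, 0, 0, 0, 0, 0, 1]
    - [0, 0, 0, 0, 0, -5, 1]
    - [0, 0, 0, 0, 0, -15, 1]
    - [0, 0, 0, 0, 0, -40, 1]
    - [0, 0, 0, 0, 0, -50, 1]
    - [0, 0, 0, 0, 0, -50, 1]
    - [0, 0, 0, 0, 0, -30, 1]
    - [0, 0, 0, 0, 0, 0, 1]

```text
t: 31.18
tcp_pos: [0.5939, -0.2339, 0.2163]
tcp_rot: [-3.14, 0.004, -3.138]
force: [0.6, -0.3, -1.6]
opening: 0.0
grasp_force: 0.0
```

Run:
```python
from h import *
s,p=cap('wrist','w6'); print(s['tcp_pos'])
print(find('wrist',s,p,'crucible1'))
```

```text
[ 0.59393905 -0.23390179  0.21630113]
[([0.5422, -0.4633, 0.0314], 0.89), ([0.6033, -0.2195, 0.0217], 0.55), ([0.555, 0.2694, 0.0866], 0.46)]
```

View pics/w6.png

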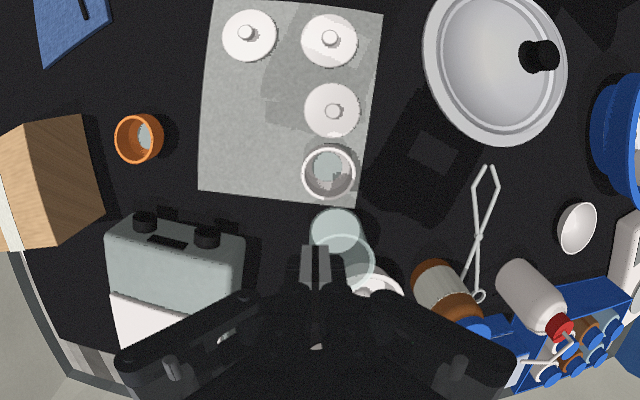

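Call:
move_arm:
  plan:
    - [0, 0, 0, 0, 0, 0, 0]
    - [0, 0, 0, 0, 0, 0, 0]
    - [0, 0, 0, 0, 0, 0, 0]

```text
t: 31.65
tcp_pos: [0.5932, -0.2339, 0.2127]
tcp_rot: [3.141, -0.001, -3.138]
force: [0.4, 0.5, -0.1]
opening: 0.635
grasp_force: 0.0
```

Run:
```python
from h import *
s,p=cap('wrist'); print(s['tcp_pos'])
print('cr',ringfit('wrist',s,p,(.594,-.23),.052,.030,span=.03))
s,p=cap('top')
for c in((.4425,-.217),(.529,-.212),(.429,-.311)): print('lid',ringfit('wrist' if 0 else 'top',s,p,c,.014,.033))
b=find('top',s,p,'beaker');print(b)
```

```text
[ 0.5932331  -0.233872    0.21269906]
cr (array([ 0.593 , -0.2203]), np.float64(163.5))
lid (array([ 0.4471, -0.2293]), np.float64(1.3))
lid (array([ 0.5257, -0.1861]), np.float64(6.7))
lid (array([ 0.4329, -0.3125]), np.float64(27.7))
[([0.7, -0.2018, 0.0301], 0.7)]
```

Call:
move_arm:
  plan:
    - [0, 0, 0, 0, 14, 20, 0]
    - [0, 0, 0, 0, 0, 40, 0]
    - [0, 0, 0, 0, 0, 40, 0]
    - [0, 0, 0, 0, 0, 30, 0]
    - [0, 0, 0, 0, 0, 0, 0]
    - [0, 0, 0, 0, 0, 0, 0]

```text
t: 32.55
tcp_pos: [0.5939, -0.2202, 0.0847]
tcp_rot: [-3.141, 0.002, -3.138]
force: [-0.3, 0.6, 0.5]
opening: 0.999
grasp_force: 0.0
```

Run:
```python
from h import *
s,p=cap('wrist'); print(s['tcp_pos'],s['opening'])
print('cr',ringfit('wrist',s,p,(.593,-.22),.052,.030,span=.03))
```

```text
[ 0.59391221 -0.22021129  0.08473476] 0.9990506409503378
cr (array([ 0.5931, -0.2204]), np.float64(139.3))
```

Call:
move_arm:
  plan:
    - [0, 0, 0, 0, 0, 35, 0]
    - [0, 0, 0, 0, 0, 25, 0]
    - [0, 0, 0, 0, 0, 12, 0]
    - [0, 0, 0, 0, 0, 0, 0]
    - [0, 0, 0, 0, 0, 0, 1]
    - [0, 0, 0, 0, 0, 0, 1]
    - [0, 0, 0, 0, 0, 0, 1]
    - [0, 0, 0, 0, 0, 0, 1]
    - [0, 0, 0, 0, 0, 0, 1]

```text
t: 33.72
tcp_pos: [0.5941, -0.2202, 0.0135]
tcp_rot: [-3.141, 0.002, -3.138]
force: [-4.0, 1.7, 11.7]
opening: 0.713
grasp_force: 62.6
```

Call:
move_arm:
  plan:
    - [0, 0, 0, 0, 0, -5, 1]
    - [0, 0, 0, 0, 0, -15, 1]
    - [0, 0, 0, 0, 0, -40, 1]
    - [0, 0, 0, 0, 0, -50, 1]
    - [0, 0, 0, 0, 0, -50, 1]
    - [0, 0, 0, 0, 0, -35, 1]
    - [0, 0, 0, 10, 40, 0, 1]
    - [0, 0, 0, 10, 50, 0, 1]
    - [0, 0, 0, 10, 50, 0, 1]
    - [0, 0, 0, 10, 50, 0, 1]
    - [0, 0, 0, 10, 50, 0, 1]
    - [0, 0, 0, 10, 50, 0, 1]

```text
t: 35.22
tcp_pos: [0.5318, 0.0714, 0.2074]
tcp_rot: [3.142, 0.001, -3.138]
force: [0.3, -0.2, -1.6]
opening: 0.709
grasp_force: 65.5
```

Call:
move_arm:
  plan:
    - [0, 0, 0, 10, 50, 0, 1]
    - [0, 0, 0, 10, 50, 0, 1]
    - [0, 0, 0, 10, 50, 0, 1]
    - [0, 0, 0, 10, 38, 0, 1]
    - [0, 0, -0.175, 10, 0, 0, 1]
    - [0, 0, -0.175, 0, 0, 0, 1]
    - [0, 0, -0.175, 0, 0, 0, 1]
    - [0, 0, -0.175, 0, 0, 0, 1]
    - [0, 0, -0.175, 0, 0, 0, 1]
    - [0, 0, -0.175, 0, 0, 0, 1]
    - [0, 0, 0, 0, 0, 0, 1]
    - [0, 0, 0, 0, 0, 0, 1]

```text
t: 36.72
tcp_pos: [0.4817, 0.2577, 0.2067]
tcp_rot: [-3.141, 0.0, -2.092]
force: [0.1, -0.3, -1.4]
opening: 0.705
grasp_force: 65.5
```

Run:
```python
from h import *
s,p=cap('wrist','w7')
delta([.483,.253,.070]);print(s['tcp_pos'],s['tcp_rot'],s['opening'])
print(find('wrist',s,p,'crucible1'))
```

```text
tool mm [  3.5  -3.4 136.5]
[0.4817466  0.2576942  0.20665561] [-3.14126921e+00  3.97640648e-04 -2.09239258e+00] 0.7048243967400067
[([0.565, 0.2676, 0.0827], 0.85), ([0.4873, 0.2651, 0.2289], 0.66)]
```

View pics/w7.png

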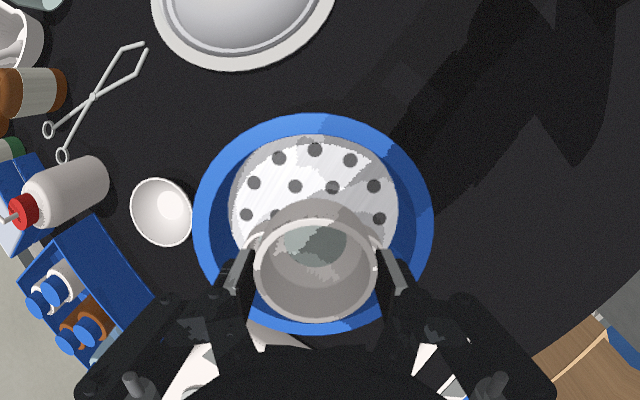

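Run:
```python
from h import *
s,p=cap('scene'); print(find('scene',s,p,'crucible1'))
cv2.imwrite('pics/s8.png',cv2.resize(p['pixels'][150:290,380:520,::-1],None,fx=4,fy=4,interpolation=cv2.INTER_CUBIC))
for a in ((.555,.292),(.483,.34)): print(proj(p,(*a,.098)))
```

```text
[([0.2847, -0.2192, 0.0296], 0.77), ([0.4744, 0.2681, 0.2275], 0.7), ([0.5468, 0.2975, 0.0753], 0.62), ([0.5462, -0.4612, 0.0271], 0.57)]
[429.87199456 245.88772846]
[453.62819952 232.00845125]
```

View pics/s8.png

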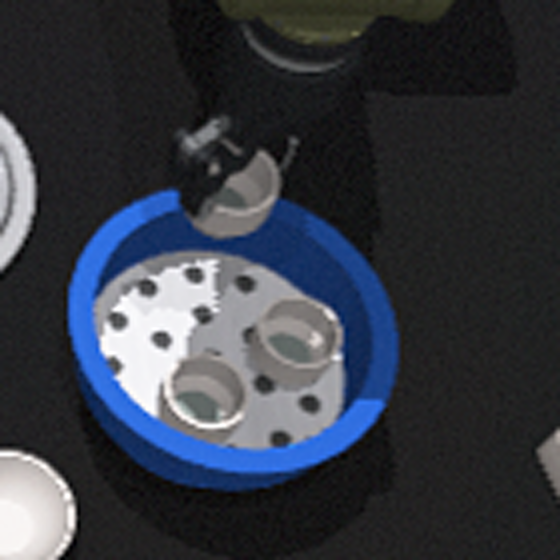

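Call:
move_arm:
  plan:
    - [0, 0, 0, 4, -3, 35, 1]
    - [0, 0, 0, 0, 0, 45, 1]
    - [0, 0, 0, 0, 0, 40, 1]
    - [0, 0, 0, 0, 0, 16, 1]
    - [0, 0, 0, 0, 0, 5, 1]
    - [0, 0, 0, 0, 0, 2, 1]
    - [0, 0, 0, 0, 0, 1, 1]
    - [0, 0, 0, 0, 0, 0, 1]
    - [0, 0, 0, 0, 0, 0, 1]

```text
t: 38.05
tcp_pos: [0.4825, 0.2528, 0.0626]
tcp_rot: [-3.141, 0.0, -2.088]
force: [-1.1, -0.3, -1.8]
opening: 0.709
grasp_force: 65.6
```

Call:
move_arm:
  plan:
    - [0, 0, 0, 0, 0, 1, 1]
    - [0, 0, 0, 0, 0, 1, 1]
    - [0, 0, 0, 0, 0, 1, 1]
    - [0, 0, 0, 0, 0, 0, 1]
    - [0, 0, 0, 0, 0, 0, 1]

```text
t: 38.67
tcp_pos: [0.4824, 0.2528, 0.0596]
tcp_rot: [-3.141, 0.0, -2.088]
force: [-2.7, -1.0, 5.8]
opening: 0.714
grasp_force: 66.3
```

Call:
move_arm:
  plan:
    - [0, 0, 0, 0, 0, 0, 0.1]
    - [0, 0, 0, 0, 0, 0, 0.1]
    - [0, 0, 0, 0, 0, 0, 0.1]
    - [0, 0, 0, 0, 0, -20, 0.1]
    - [0, 0, 0, 0, 0, -50, 0.1]
    - [0, 0, 0, 0, 0, -50, 0]
    - [0, 0, 0.175, 0, 0, -30, 0]
    - [0, 0, 0.175, 0, 0, 0, 0]
    - [0, 0, 0.175, 0, 0, 0, 0]
    - [0, 0, 0.175, 0, 0, 0, 0]
    - [0, 0, 0.175, 0, 0, 0, 0]
    - [0, 0, 0.175, 0, 0, 0, 0]

```text
t: 40.17
tcp_pos: [0.4824, 0.2527, 0.2091]
tcp_rot: [-3.142, -0.0, 3.139]
force: [0.4, 0.3, 0.1]
opening: 0.999
grasp_force: 0.0
```

Call:
move_arm:
  plan:
    - [0, 0, 0, -4, -40, 0, 0.3]
    - [0, 0, 0, -5, -55, 0, 0.3]
    - [0, 0, 0, -5, -55, 0, 0.3]
    - [0, 0, 0, -5, -55, 0, 0.3]
    - [0, 0, 0, -5, -55, 0, 0.3]
    - [0, 0, 0, -5, -55, 0, 0.3]
    - [0, 0, 0, -5, -55, 0, 0.3]
    - [0, 0, 0, -5, -55, 0, 0.3]
    - [0, 0, 0, -4, -42, 0, 0.3]
    - [0, 0, 0, 0, 0, 40, 0.3]
    - [0, 0, 0, 0, 0, 0, 0.3]
    - [0, 0, 0, 0, 0, 0, 0.3]

```text
t: 41.68
tcp_pos: [0.5273, -0.2139, 0.1705]
tcp_rot: [-3.141, 0.001, -3.138]
force: [0.3, 0.7, 0.4]
opening: 0.705
grasp_force: 0.0
```

Run:
```python
from h import *
s,p=cap('wrist'); print(s['tcp_pos'],s['tcp_rot'])
for c in((.4425,-.217),(.526,-.215),(.4325,-.313)): print('lid',ringfit('wrist',s,p,c,.014,.033))
print(find('wrist',s,p,'crucible_lid1'))
s,p=cap('top'); im=p['pixels']
print(find('top',s,p,'crucible1'))
print([ringfit('top',s,p,c,.098,.030,span=.006) for c in((.556,.292),(.484,.34),(.483,.253))])
cv2.imwrite('pics/t9.png',cv2.resize(im[150:255,150:255,::-1],None,fx=5,fy=5,interpolation=cv2.INTER_CUBIC))
```

```text
[ 0.52734403 -0.21388602  0.17053616] [-3.14107322e+00  1.09033233e-03 -3.13781909e+00]
lid (array([ 0.4413, -0.2195]), np.float64(166.7))
lid (array([ 0.5257, -0.2155]), np.float64(156.4))
lid (array([ 0.4325, -0.3128]), np.float64(174.9))
[([0.5241, -0.2078, 0.0142], 0.6), ([0.4299, -0.3087, 0.0132], 0.6), ([0.4429, -0.2197, 0.0125], 0.57)]
[([0.559, 0.304, 0.0725], 0.88), ([0.5559, -0.4638, 0.0161], 0.84), ([0.4871, 0.349, 0.0684], 0.65), ([0.4891, 0.2579, 0.0712], 0.54)]
[(array([0.568 , 0.2806]), np.float64(53.8)), (array([0.4843, 0.3453]), np.float64(42.5)), (array([0.4842, 0.2542]), np.float64(-1.5))]
```

View pics/t9.png

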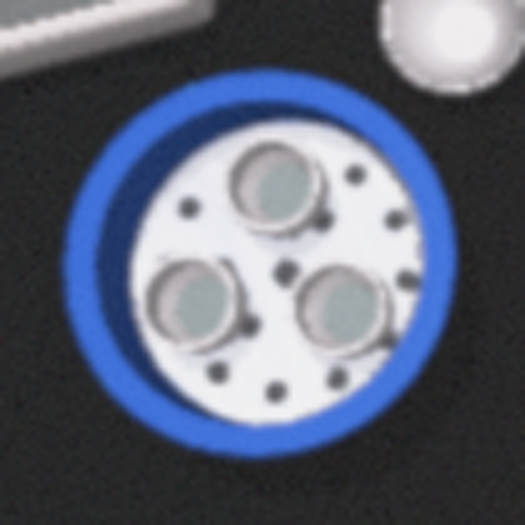

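Call:
move_arm:
  plan:
    - [0, 0, 0, 1.6, -1.6, 40, 0.3]
    - [0, 0, 0, 0, 0, 50, 0.3]
    - [0, 0, 0, 0, 0, 40, 0.3]
    - [0, 0, 0, 0, 0, 17, 0.3]
    - [0, 0, 0, 0, 0, 3, 0.3]
    - [0, 0, 0, 0, 0, 0, 0.3]
    - [0, 0, 0, 0, 0, 0, 0.3]

```text
t: 42.75
tcp_pos: [0.526, -0.216, 0.0206]
tcp_rot: [-3.141, 0.002, -3.138]
force: [0.3, 0.8, 0.3]
opening: 0.699
grasp_force: 0.0
```

Call:
move_arm:
  plan:
    - [0, 0, 0, 0, 0, 2, 0.6]
    - [0, 0, 0, 0, 0, 0, 0.8]
    - [0, 0, 0, 0, 0, 0, 1]
    - [0, 0, 0, 0, 0, 0, 1]
    - [0, 0, 0, 0, 0, 0, 1]
    - [0, 0, 0, 0, 0, 0, 1]
    - [0, 0, 0, 0, 0, 0, 1]

```text
t: 43.62
tcp_pos: [0.5253, -0.2157, 0.0172]
tcp_rot: [3.142, 0.0, -3.138]
force: [0.8, -0.7, 1.4]
opening: 0.002
grasp_force: 0.0
```

Call:
move_arm:
  plan:
    - [0, 0, 0, 0, 0, -40, 1]
    - [0, 0, 0, 0, 0, -40, 0.3]
    - [0, 0, 0, 0, 0, 0, 0.3]
    - [0, 0, 0, 0, 0, 0, 0.3]

```text
t: 44.12
tcp_pos: [0.5249, -0.2156, 0.0965]
tcp_rot: [3.141, -0.001, -3.138]
force: [0.3, -0.0, -0.6]
opening: 0.638
grasp_force: 0.0
```

Run:
```python
from h import *
s,p=cap('wrist','w10'); print(s['tcp_pos'],s['tcp_rot'])
for c in((.4425,-.217),(.526,-.215),(.4325,-.313)): print('lid',ringfit('wrist',s,p,c,.014,.033,span=.02), wproj(s,p,(c[0],c[1],.032)))
```

```text
[ 0.52493944 -0.21555989  0.09650408] [ 3.14122236e+00 -7.59168441e-04 -3.13842007e+00]
lid (array([ 0.4416, -0.2193]), np.float64(165.7)) [313.5936085   96.93871848]
lid (array([ 0.5255, -0.2154]), np.float64(160.5)) [316.04221304 206.43824474]
lid (array([ 0.4324, -0.3124]), np.float64(178.3)) [187.51441027  89.5523855 ]
```

View pics/w10.png

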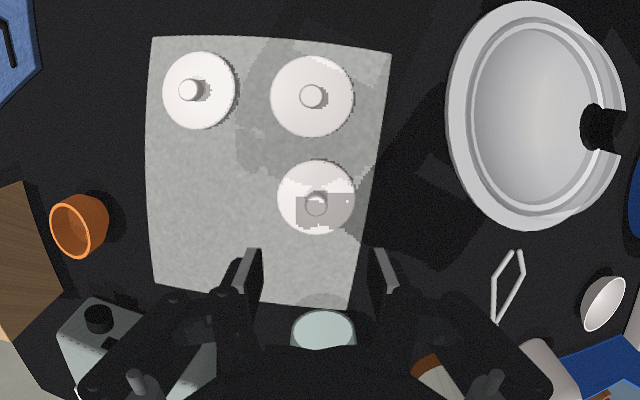

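Call:
move_arm:
  plan:
    - [0, 0, 0, 0, -35, 0, 1]
    - [0, 0, 0, 0, -35, 0, 1]
    - [0, 0, 0, 0, 0, 30, 1]
    - [0, 0, 0, 0, 0, 25, 1]
    - [0, 0, 0, 0, 0, 15, 1]
    - [0, 0, 0, 0, 0, 5, 1]
    - [0, 0, 0, 0, 0, 3, 1]
    - [0, 0, 0, 0, 0, 2, 1]
    - [0, 0, 0, 0, 0, 0, 1]

```text
t: 45.3
tcp_pos: [0.5257, -0.2858, 0.0176]
tcp_rot: [-3.141, 0.001, -3.138]
force: [0.3, 0.4, -0.5]
opening: -0.001
grasp_force: 0.0
```

Call:
move_arm:
  plan:
    - [0, 0, 0, 0, 0, 2, 1]
    - [0, 0, 0, 0, 0, 2, 1]
    - [0, 0, 0, 0, 0, 2, 1]
    - [0, 0, 0, 0, 0, 0, 1]
    - [0, 0, 0, 0, 0, 0, 1]

```text
t: 45.92
tcp_pos: [0.5255, -0.2857, 0.0112]
tcp_rot: [-3.142, -0.0, -3.138]
force: [0.8, -0.5, 0.1]
opening: 0.001
grasp_force: 0.0
```

Call:
move_arm:
  plan:
    - [0, 0, 0, 0, 0, 2, 1]
    - [0, 0, 0, 0, 0, 2, 1]
    - [0, 0, 0, 0, 0, 1, 1]
    - [0, 0, 0, 0, 0, 0, 1]
    - [0, 0, 0, 0, 0, 0, 1]

```text
t: 46.55
tcp_pos: [0.5255, -0.2857, 0.0062]
tcp_rot: [-3.142, 0.0, -3.138]
force: [-0.5, -0.4, 1.0]
opening: 0.004
grasp_force: 0.0
```

Call:
move_arm:
  plan:
    - [0, 0, 0, 0, 0, 1, 1]
    - [0, 0, 0, 0, 0, 1, 1]
    - [0, 0, 0, 0, 0, 0, 1]
    - [0, 0, 0, 0, 0, 0, 1]

```text
t: 47.05
tcp_pos: [0.5255, -0.2857, 0.0042]
tcp_rot: [3.142, -0.0, -3.138]
force: [-0.5, 0.5, -0.2]
opening: -0.003
grasp_force: 0.0
```

Call:
move_arm:
  plan:
    - [0, 0, 0, 0, 0, 1, 1]
    - [0, 0, 0, 0, 0, 1, 1]
    - [0, 0, 0, 0, 0, 0, 1]
    - [0, 0, 0, 0, 0, 0, 1]

```text
t: 47.55
tcp_pos: [0.5255, -0.2857, 0.0022]
tcp_rot: [-3.142, 0.0, -3.138]
force: [-0.4, 1.0, -0.1]
opening: -0.002
grasp_force: 0.0
```

Call:
move_arm:
  plan:
    - [0, 0, 0, 0, 0, 1, 1]
    - [0, 0, 0, 0, 0, 1, 1]
    - [0, 0, 0, 0, 0, 0, 1]

```text
t: 47.92
tcp_pos: [0.5255, -0.2857, 0.0001]
tcp_rot: [3.142, -0.0, -3.138]
force: [0.8, -0.3, -0.3]
opening: -0.0
grasp_force: 0.0
```

Call:
move_arm:
  plan:
    - [0, 0, 0, 0, 0, 1, 1]
    - [0, 0, 0, 0, 0, 1, 1]
    - [0, 0, 0, 0, 0, 0, 1]

```text
t: 48.3
tcp_pos: [0.5254, -0.2857, -0.0019]
tcp_rot: [3.142, -0.0, -3.138]
force: [-0.1, 0.1, -0.1]
opening: 0.002
grasp_force: 0.0
```

Call:
move_arm:
  plan:
    - [0, 0, 0, 0, 0, 1, 1]
    - [0, 0, 0, 0, 0, 1, 1]
    - [0, 0, 0, 0, 0, 1, 1]
    - [0, 0, 0, 0, 0, 0, 1]

```text
t: 48.8
tcp_pos: [0.5255, -0.2857, -0.0049]
tcp_rot: [3.142, -0.0, -3.138]
force: [-0.4, 0.4, -0.4]
opening: -0.003
grasp_force: 0.0
```

Call:
move_arm:
  plan:
    - [0, 0, 0, 0, 0, 1, 1]
    - [0, 0, 0, 0, 0, 1, 1]
    - [0, 0, 0, 0, 0, 0, 1]

```text
t: 49.18
tcp_pos: [0.5255, -0.2857, -0.0069]
tcp_rot: [3.142, -0.0, -3.138]
force: [-0.3, 0.1, -0.4]
opening: 0.0
grasp_force: 0.0
```

Call:
move_arm:
  plan:
    - [0, 0, 0, 0, 0, 1, 1]
    - [0, 0, 0, 0, 0, 1, 1]
    - [0, 0, 0, 0, 0, 0, 1]

```text
t: 49.55
tcp_pos: [0.5254, -0.2857, -0.0089]
tcp_rot: [3.142, -0.0, -3.138]
force: [-0.4, -0.1, 0.2]
opening: -0.003
grasp_force: 0.0
```

Call:
move_arm:
  plan:
    - [0, 0, 0, 0, 0, 1, 1]
    - [0, 0, 0, 0, 0, 1, 1]
    - [0, 0, 0, 0, 0, 0, 1]

```text
t: 49.92
tcp_pos: [0.5254, -0.2857, -0.011]
tcp_rot: [3.142, -0.0, -3.138]
force: [0.1, 0.1, -0.6]
opening: 0.003
grasp_force: 0.0
```

Call:
move_arm:
  plan:
    - [0, 0, 0, 0, 0, 1, 1]
    - [0, 0, 0, 0, 0, 1, 1]
    - [0, 0, 0, 0, 0, 0, 1]

```text
t: 50.3
tcp_pos: [0.5255, -0.2857, -0.0129]
tcp_rot: [3.142, -0.0, -3.138]
force: [0.7, -0.4, 0.3]
opening: -0.002
grasp_force: 0.0
```

Call:
move_arm:
  plan:
    - [0, 0, 0, 0, 0, 1, 1]
    - [0, 0, 0, 0, 0, 1, 1]
    - [0, 0, 0, 0, 0, 0, 1]

```text
t: 50.68
tcp_pos: [0.5254, -0.2857, -0.015]
tcp_rot: [3.141, -0.0, -3.138]
force: [-1.2, -0.2, 0.6]
opening: -0.002
grasp_force: 0.0
```

Call:
move_arm:
  plan:
    - [0, 0, 0, 0, 0, 1, 1]
    - [0, 0, 0, 0, 0, 0.5, 1]
    - [0, 0, 0, 0, 0, 0, 1]

```text
t: 51.05
tcp_pos: [0.5255, -0.2857, -0.0164]
tcp_rot: [3.142, -0.0, -3.138]
force: [0.0, 0.5, -0.1]
opening: 0.0
grasp_force: 0.0
```

Run:
```python
from h import *
s,p=cap('wrist','w11'); print(s['tcp_pos'],s['joints'])
print('tcp px',wproj(s,p,s['tcp_pos']),'mat pt below',wproj(s,p,(.5254,-.2857,.004)), wproj(s,p,(.5254,-.2857,.02)))
cv2.imwrite('pics/w11c.png',cv2.resize(p['pixels'][150:330,220:420,::-1],None,fx=3,fy=3,interpolation=cv2.INTER_CUBIC))
```

```text
[ 0.52546343 -0.28568916 -0.01638144] [-5.59207434e-01  6.75570251e-01  1.54439792e+00 -2.75121522e-05
  9.21744457e-01 -2.13323196e+00]
tcp px [315.43124846 241.42120354] mat pt below [315.4456646  258.23714482] [315.47596034 274.35181217]
```

View pics/w11c.png

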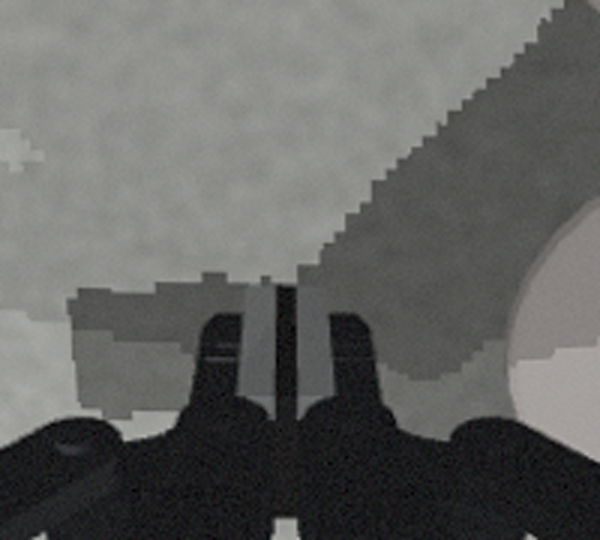

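Run:
```python
from h import *
s,p=cap('wrist')
for b in (-.005,0,.005,.01,.015,.02,.025,.03):
    t=dict(s); t['tcp_pos']=np.array(s['tcp_pos'])+[0,0,b]
    print(b,[ringfit('wrist',t,p,c,.014,.033,span=.014) for c in((.4415,-.2195),(.4325,-.3128),(.5257,-.2155))])
st,pt=cap('top'); 
f=[ringfit('top',st,pt,c,.014,.033,span=.006) for c in((.4415,-.2195),(.4325,-.3128))]; print(f)
```

```text
-0.005 [(array([ 0.4434, -0.2193]), np.float64(83.4)), (array([ 0.4329, -0.3162]), np.float64(103.3)), (array([ 0.5185, -0.2159]), np.float64(105.4))]
0 [(array([ 0.4417, -0.22  ]), np.float64(157.6)), (array([ 0.4323, -0.313 ]), np.float64(168.6)), (array([ 0.525 , -0.2165]), np.float64(133.4))]
0.005 [(array([ 0.442 , -0.2175]), np.float64(171.4)), (array([ 0.4317, -0.3143]), np.float64(196.6)), (array([ 0.5274, -0.2138]), np.float64(151.5))]
0.01 [(array([ 0.4413, -0.2147]), np.float64(163.9)), (array([ 0.4315, -0.3153]), np.float64(194.5)), (array([ 0.5301, -0.2102]), np.float64(140.6))]
0.015 [(array([ 0.4386, -0.2149]), np.float64(93.8)), (array([ 0.4274, -0.3151]), np.float64(102.5)), (array([ 0.5351, -0.2057]), np.float64(119.9))]
0.02 [(array([ 0.4389, -0.2139]), np.float64(77.5)), (array([ 0.4262, -0.315 ]), np.float64(87.0)), (array([ 0.5388, -0.202 ]), np.float64(109.4))]
0.025 [(array([ 0.4381, -0.2131]), np.float64(70.5)), (array([ 0.424 , -0.3156]), np.float64(78.6)), (array([ 0.5356, -0.208 ]), np.float64(89.8))]
0.03 [(array([ 0.4379, -0.2118]), np.float64(65.6)), (array([ 0.4212, -0.3187]), np.float64(75.7)), (array([ 0.5387, -0.2072]), np.float64(69.5))]
[(array([ 0.4255, -0.227 ]), np.float64(5.7)), (array([ 0.4249, -0.3322]), np.float64(10.1))]
```

Call:
move_arm:
  plan:
    - [0, 0, 0, 0, 0, 1, 1]
    - [0, 0, 0, 0, 0, 1, 1]
    - [0, 0, 0, 0, 0, 0, 1]

```text
t: 51.58
tcp_pos: [0.5257, -0.2858, -0.0167]
tcp_rot: [-3.141, 0.0, -3.138]
force: [-8.9, 5.0, 19.6]
opening: 0.001
grasp_force: 10.1
```

Call:
move_arm:
  plan:
    - [0, 0, 0, 0, 0, 1, 1]
    - [0, 0, 0, 0, 0, 0, 1]

```text
t: 51.82
tcp_pos: [0.5257, -0.2858, -0.0168]
tcp_rot: [-3.141, 0.0, -3.138]
force: [-14.1, 7.0, 31.4]
opening: 0.004
grasp_force: 15.9
```

Call:
move_arm:
  plan:
    - [0, 0, 0, 0, 0, -5, 1]
    - [0, 0, 0, 0, 0, -50, 0.5]
    - [0, 0, 0, 0, 35, -10, 0.5]
    - [0, 0, 0, 0, 36, 0, 0.5]
    - [0, 0, 0, 0, 0, 0, 0.5]
    - [0, 0, 0, 0, 0, 0, 0.5]

```text
t: 52.58
tcp_pos: [0.5254, -0.2151, 0.0457]
tcp_rot: [-3.141, 0.0, -3.138]
force: [0.0, 0.0, 0.0]
opening: 0.502
grasp_force: 0.0
```

Call:
move_arm:
  plan:
    - [0, 0, 0, 0, 0, 30, 0.5]
    - [0, 0, 0, 0, 0, 15, 0.5]
    - [0, 0, 0, 0, 0, 0, 0.5]
    - [0, 0, 0, 0, 0, 0, 0.5]

```text
t: 53.08
tcp_pos: [0.5256, -0.2152, 0.0014]
tcp_rot: [-3.141, 0.001, -3.139]
force: [-0.3, -0.9, -0.4]
opening: 0.499
grasp_force: 0.0
```

Call:
move_arm:
  plan:
    - [0, 0, 0, 0, 0, 3, 0.5]
    - [0, 0, 0, 0, 0, 2, 0.5]
    - [0, 0, 0, 0, 0, 0, 1]
    - [0, 0, 0, 0, 0, 0, 1]
    - [0, 0, 0, 0, 0, 0, 1]
    - [0, 0, 0, 0, 0, 0, 1]
    - [0, 0, 0, 0, 0, 0, 1]

```text
t: 53.95
tcp_pos: [0.5255, -0.2148, -0.004]
tcp_rot: [-3.141, 0.0, -3.138]
force: [-1.5, 1.4, 5.6]
opening: 0.179
grasp_force: 58.6
```

Call:
move_arm:
  plan:
    - [0, 0, 0, 0, 0, -5, 1]
    - [0, 0, 0, 0, 0, -15, 1]
    - [0, 0, 0, 0, 0, -45, 1]
    - [0, 0, 0, 0, 0, -50, 1]
    - [0, 0, 0, 0, 0, -50, 1]
    - [0, 0, 0, -3, 40, -35, 1]
    - [0, 0, 0, -3, 55, 0, 1]
    - [0, 0, 0, -3, 55, 0, 1]
    - [0, 0, 0, -3, 55, 0, 1]
    - [0, 0, 0, -3, 55, 0, 1]
    - [0, 0, 0, -3, 55, 0, 1]
    - [0, 0, 0, -3, 55, 0, 1]

```text
t: 55.45
tcp_pos: [0.5448, 0.1571, 0.1968]
tcp_rot: [3.141, 0.001, -3.138]
force: [0.8, -0.6, -1.5]
opening: 0.178
grasp_force: 58.6
```

Call:
move_arm:
  plan:
    - [0, 0, 0, -4, 55, 0, 1]
    - [0, 0, 0, -4, 55, 0, 1]
    - [0, 0, 0, -4, 31, 0, 1]
    - [0, 0, 0, 0, 0, 0, 1]
    - [0, 0, 0, 0, 0, 0, 1]

```text
t: 56.08
tcp_pos: [0.5566, 0.2959, 0.1961]
tcp_rot: [-3.141, 0.0, -3.139]
force: [0.4, -0.3, -0.6]
opening: 0.179
grasp_force: 58.7
```

Run:
```python
from h import *
s,p=cap('wrist','w12'); print(s['tcp_pos'],s['opening'])
t=dict(s)
for b in(0,.006):
    t['tcp_pos']=np.array(s['tcp_pos'])+[0,0,b]
    for c in((.558,.296),(.4835,.340),(.4825,.2525)): 
        print(b,'out',ringfit('wrist',t,p,c,.098,.030,span=.008),'in',ringfit('wrist',t,p,c,.098,.026,.0015,.0015,img=-p['pixels'].astype(np.float32).sum(2),span=.008))
    im=p['pixels'].astype(np.float32); bl=im[:,:,2]-im[:,:,0]
    print('rim',ringfit('wrist',t,p,(.508,.296),.115,.116,.003,.004,img=bl),ringfit('wrist',t,p,(.508,.296),.115,.098,.003,.004,img=-bl))
```

```text
[0.55656572 0.29585145 0.19614505] 0.17856146961592845
0 out (array([0.5586, 0.2961]), np.float64(49.4)) in (array([0.5568, 0.2964]), np.float64(86.2))
0 out (array([0.4809, 0.343 ]), np.float64(64.3)) in (array([0.4831, 0.3418]), np.float64(97.6))
0 out (array([0.4824, 0.2517]), np.float64(121.4)) in (array([0.4828, 0.2518]), np.float64(175.0))
rim (array([0.5075, 0.2948]), np.float64(92.0)) (array([0.5069, 0.2938]), np.float64(37.9))
0.006 out (array([0.5598, 0.2961]), np.float64(45.5)) in (array([0.5579, 0.2965]), np.float64(82.8))
0.006 out (array([0.4812, 0.344 ]), np.float64(57.1)) in (array([0.4832, 0.3433]), np.float64(84.4))
0.006 out (array([0.4825, 0.2503]), np.float64(127.3)) in (array([0.4828, 0.2513]), np.float64(171.6))
rim (array([0.5082, 0.2948]), np.float64(91.3)) (array([0.5077, 0.2948]), np.float64(37.5))
```

Call:
move_arm:
  plan:
    - [0, 0, 0, -1, 0.5, 30, 1]
    - [0, 0, 0, 0, 0, 40, 1]
    - [0, 0, 0, 0, 0, 25, 1]
    - [0, 0, 0, 0, 0, 8, 1]
    - [0, 0, 0, 0, 0, 2, 1]
    - [0, 0, 0, 0, 0, 1, 1]
    - [0, 0, 0, 0, 0, 0, 1]
    - [0, 0, 0, 0, 0, 0, 1]

```text
t: 57.12
tcp_pos: [0.5578, 0.297, 0.0902]
tcp_rot: [3.141, 0.001, -3.138]
force: [-0.9, 1.6, -0.9]
opening: 0.178
grasp_force: 58.7
```

Call:
move_arm:
  plan:
    - [0, 0, 0, 0, 0, 1, 1]
    - [0, 0, 0, 0, 0, 1, 1]
    - [0, 0, 0, 0, 0, 1, 1]
    - [0, 0, 0, 0, 0, 0, 1]

```text
t: 57.62
tcp_pos: [0.5576, 0.2969, 0.0865]
tcp_rot: [-3.142, -0.0, -3.138]
force: [-0.2, -0.8, -0.5]
opening: 0.174
grasp_force: 58.7
```

Call:
move_arm:
  plan:
    - [0, 0, 0, 0, 0, 1, 1]
    - [0, 0, 0, 0, 0, 0.7, 1]
    - [0, 0, 0, 0, 0, 0, 1]

```text
t: 58.0
tcp_pos: [0.5576, 0.2969, 0.085]
tcp_rot: [3.142, 0.0, -3.138]
force: [-0.3, -1.1, -0.3]
opening: 0.175
grasp_force: 58.7
```

Call:
move_arm:
  plan:
    - [0, 0, 0, 0, 0, 0.7, 1]
    - [0, 0, 0, 0, 0, 0, 1]
    - [0, 0, 0, 0, 0, 0, 1]

```text
t: 58.38
tcp_pos: [0.5578, 0.297, 0.0847]
tcp_rot: [3.141, 0.001, -3.138]
force: [-1.5, -0.4, 5.7]
opening: 0.18
grasp_force: 58.9
```

Call:
move_arm:
  plan:
    - [0, 0, 0, 0, 0, 0, 0.5]
    - [0, 0, 0, 0, 0, 0, 0.5]
    - [0, 0, 0, 0, 0, 0, 0.5]
    - [0, 0, 0, 0, 0, -15, 0.5]
    - [0, 0, 0, 0, 0, -45, 0.5]
    - [0, 0, 0, 8, -30, -30, 0.5]
    - [0, 0, 0, 12, -55, 0, 0.5]
    - [0, 0, 0, 12, -55, 0, 0.5]
    - [0, 0, 0, 12, -55, 0, 0.5]
    - [0, 0, 0, 12, -55, 0, 0.5]
    - [0, 0, 0, 12, -55, 0, 0.5]
    - [0, 0, 0, 12, -55, 0, 0.5]

```text
t: 59.88
tcp_pos: [0.4784, -0.0651, 0.1756]
tcp_rot: [-3.141, 0.002, -3.138]
force: [0.2, 0.4, 0.1]
opening: 0.5
grasp_force: 0.0
```

Call:
move_arm:
  plan:
    - [0, 0, 0, 12, -55, 0, 0.5]
    - [0, 0, 0, 12, -55, 0, 0.5]
    - [0, 0, 0, 12, -46, 0, 0.5]
    - [0, 0, 0, 0, 0, 50, 0.5]
    - [0, 0, 0, 0, 0, 50, 0.5]
    - [0, 0, 0, 0, 0, 20, 0.5]
    - [0, 0, 0, 0, 0, 0, 0.5]
    - [0, 0, 0, 0, 0, 0, 0.5]

```text
t: 60.88
tcp_pos: [0.444, -0.2199, 0.0559]
tcp_rot: [-3.14, 0.002, -3.138]
force: [-0.4, -0.8, -0.1]
opening: 0.499
grasp_force: 0.0
```

Run:
```python
from h import *
s,p=cap('wrist'); print(s['tcp_pos'])
t=dict(s)
for b in(0,.006):
    t['tcp_pos']=np.array(s['tcp_pos'])+[0,0,b]
    for c in((.442,-.2187),(.4325,-.3128)): print(b,ringfit('wrist',t,p,c,.014,.033,span=.008))
s,p=cap('top','t13')
print([ (c,ringfit('top',s,p,c,.103,.033,span=.008)) for c in((.558,.297),)])
```

```text
[ 0.44404285 -0.21986618  0.05586045]
0 (array([ 0.4411, -0.2191]), np.float64(148.3))
0 (array([ 0.4316, -0.3123]), np.float64(178.2))
0.006 (array([ 0.4434, -0.219 ]), np.float64(164.8))
0.006 (array([ 0.4335, -0.3154]), np.float64(193.7))
[((0.558, 0.297), (array([0.5624, 0.2976]), np.float64(80.9)))]
```

Call:
move_arm:
  plan:
    - [0, 0, 0, 1.5, 1, 30, 0.5]
    - [0, 0, 0, 0, 0, 20, 0.5]
    - [0, 0, 0, 0, 0, 7, 0.5]
    - [0, 0, 0, 0, 0, 0, 0.5]
    - [0, 0, 0, 0, 0, 0, 0.5]

```text
t: 61.6
tcp_pos: [0.4423, -0.2188, -0.0018]
tcp_rot: [-3.141, 0.001, -3.138]
force: [0.2, 1.0, 0.5]
opening: 0.499
grasp_force: 0.0
```

Call:
move_arm:
  plan:
    - [0, 0, 0, 0, 0, 2, 0.5]
    - [0, 0, 0, 0, 0, 0, 1]
    - [0, 0, 0, 0, 0, 0, 1]
    - [0, 0, 0, 0, 0, 0, 1]
    - [0, 0, 0, 0, 0, 0, 1]
    - [0, 0, 0, 0, 0, -5, 1]
    - [0, 0, 0, 0, 0, -15, 1]
    - [0, 0, 0, 0, 0, -45, 1]
    - [0, 0, 0, 0, 0, -50, 1]
    - [0, 0, 0, 0, 0, -50, 1]
    - [0, 0, 0, 0, 0, -35, 1]
    - [0, 0, 0, 0, 0, 0, 1]

```text
t: 63.1
tcp_pos: [0.4426, -0.2189, 0.1988]
tcp_rot: [-3.139, 0.005, -3.138]
force: [0.4, 0.3, -1.0]
opening: 0.179
grasp_force: 58.6
```

Call:
move_arm:
  plan:
    - [0, 0, 0, -4, 40, 0, 1]
    - [0, 0, 0, -4, 55, 0, 1]
    - [0, 0, 0, -4, 55, 0, 1]
    - [0, 0, 0, -4, 55, 0, 1]
    - [0, 0, 0, -4, 55, 0, 1]
    - [0, 0, 0, -4, 55, 0, 1]
    - [0, 0, 0, -4, 55, 0, 1]
    - [0, 0, 0, -4, 55, 0, 1]
    - [0, 0, 0, -4, 55, 0, 1]
    - [0, 0, 0, -5, 55, 0, 1]
    - [0, 0, 0, 0, 25, 0, 1]
    - [0, 0, 0, 0, 0, 0, 1]

```text
t: 64.6
tcp_pos: [0.4802, 0.3427, 0.1942]
tcp_rot: [-3.141, -0.002, -3.136]
force: [-0.1, -0.1, -1.2]
opening: 0.179
grasp_force: 58.7
```

Run:
```python
from h import *
s,p=cap('wrist','w14'); print(s['tcp_pos'],s['opening'])
for c in((.4833,.341),(.4825,.252)): 
    print('out',ringfit('wrist',s,p,c,.098,.030,span=.008),'in',ringfit('wrist',s,p,c,.098,.026,.0015,.0015,img=-p['pixels'].astype(np.float32).sum(2),span=.008))
print('lidA',ringfit('wrist',s,p,(.5578,.297),.103,.033,span=.008))
delta([.4833,.341,.094])
```

```text
[0.48017947 0.34270481 0.1942109 ] 0.17898208905371718
out (array([0.4839, 0.3412]), np.float64(32.3)) in (array([0.4821, 0.3419]), np.float64(64.7))
out (array([0.483, 0.251]), np.float64(148.6)) in (array([0.4822, 0.2517]), np.float64(187.8))
lidA (array([0.5503, 0.2901]), np.float64(65.8))
tool mm [ -2.9  -0.5 100.4]
```

Call:
move_arm:
  plan:
    - [0, 0, 0, -2.7, -0.4, 30, 1]
    - [0, 0, 0, 0, 0, 40, 1]
    - [0, 0, 0, 0, 0, 25, 1]
    - [0, 0, 0, 0, 0, 6, 1]
    - [0, 0, 0, 0, 0, 2, 1]
    - [0, 0, 0, 0, 0, 1, 1]
    - [0, 0, 0, 0, 0, 1, 1]
    - [0, 0, 0, 0, 0, 0, 1]
    - [0, 0, 0, 0, 0, 0, 1]

```text
t: 65.78
tcp_pos: [0.4837, 0.3413, 0.0905]
tcp_rot: [3.142, 0.0, -3.138]
force: [0.2, -0.0, -0.5]
opening: 0.177
grasp_force: 58.7
```

Call:
move_arm:
  plan:
    - [0, 0, 0, 0, 0, 1, 1]
    - [0, 0, 0, 0, 0, 1, 1]
    - [0, 0, 0, 0, 0, 0, 1]

```text
t: 66.15
tcp_pos: [0.4837, 0.3412, 0.0881]
tcp_rot: [-3.141, -0.0, -3.138]
force: [-0.1, 0.1, -0.6]
opening: 0.176
grasp_force: 58.7
```

Call:
move_arm:
  plan:
    - [0, 0, 0, 0, 0, 1, 1]
    - [0, 0, 0, 0, 0, 1, 1]
    - [0, 0, 0, 0, 0, 1, 1]
    - [0, 0, 0, 0, 0, 0, 1]
    - [0, 0, 0, 0, 0, 0, 1]

```text
t: 66.78
tcp_pos: [0.4837, 0.3413, 0.0853]
tcp_rot: [3.142, 0.0, -3.138]
force: [-0.4, -0.5, -0.8]
opening: 0.177
grasp_force: 58.7
```

Call:
move_arm:
  plan:
    - [0, 0, 0, 0, 0, 0.7, 1]
    - [0, 0, 0, 0, 0, 0.7, 1]
    - [0, 0, 0, 0, 0, 0, 1]

```text
t: 67.15
tcp_pos: [0.4839, 0.3414, 0.0844]
tcp_rot: [3.141, 0.001, -3.138]
force: [-1.4, -0.8, 4.9]
opening: 0.178
grasp_force: 59.1
```

Call:
move_arm:
  plan:
    - [0, 0, 0, 0, 0, 0, 0.5]
    - [0, 0, 0, 0, 0, 0, 0.5]
    - [0, 0, 0, 0, 0, 0, 0.5]
    - [0, 0, 0, 0, 0, -15, 0.5]
    - [0, 0, 0, 0, 0, -45, 0.5]
    - [0, 0, 0, 0, -30, -30, 0.5]
    - [0, 0, 0, 4, -55, 0, 0.5]
    - [0, 0, 0, 4, -55, 0, 0.5]
    - [0, 0, 0, 4, -55, 0, 0.5]
    - [0, 0, 0, 4, -55, 0, 0.5]
    - [0, 0, 0, 4, -55, 0, 0.5]
    - [0, 0, 0, 4, -55, 0, 0.5]

```text
t: 68.65
tcp_pos: [0.4607, -0.0205, 0.1751]
tcp_rot: [-3.141, 0.002, -3.138]
force: [1.3, -0.0, 1.0]
opening: 0.5
grasp_force: 0.0
```

Call:
move_arm:
  plan:
    - [0, 0, 0, 5, -55, 0, 0.5]
    - [0, 0, 0, 5, -55, 0, 0.5]
    - [0, 0, 0, 5, -55, 0, 0.5]
    - [0, 0, 0, 6, -55, 0, 0.5]
    - [0, 0, 0, 6, -55, 0, 0.5]
    - [0, 0, 0, 0, -18, 40, 0.5]
    - [0, 0, 0, 0, 0, 50, 0.5]
    - [0, 0, 0, 0, 0, 25, 0.5]
    - [0, 0, 0, 0, 0, 0, 0.5]
    - [0, 0, 0, 0, 0, 0, 0.5]

```text
t: 69.9
tcp_pos: [0.4355, -0.3124, 0.0607]
tcp_rot: [-3.14, 0.002, -3.138]
force: [-0.7, 0.3, 0.2]
opening: 0.5
grasp_force: 0.0
```

Run:
```python
from h import *
s,p=cap('wrist'); print(s['tcp_pos'])
t=dict(s)
for b in(0,.006):
    t['tcp_pos']=np.array(s['tcp_pos'])+[0,0,b]
    print(b,ringfit('wrist',t,p,(.4328,-.3128),.014,.033,span=.008))
```

```text
[ 0.43552084 -0.31243789  0.06069016]
0 (array([ 0.4321, -0.3136]), np.float64(140.4))
0.006 (array([ 0.4343, -0.3137]), np.float64(156.7))
```

Call:
move_arm:
  plan:
    - [0, 0, 0, 2, -1, 30, 0.5]
    - [0, 0, 0, 0, 0, 22, 0.5]
    - [0, 0, 0, 0, 0, 9, 0.5]
    - [0, 0, 0, 0, 0, 0, 0.5]
    - [0, 0, 0, 0, 0, 0, 0.5]

```text
t: 70.58
tcp_pos: [0.4333, -0.3133, -0.001]
tcp_rot: [-3.14, 0.001, -3.138]
force: [0.1, -0.1, 0.0]
opening: 0.498
grasp_force: 0.0
```

Call:
move_arm:
  plan:
    - [0, 0, 0, 0, 0, 3, 0.5]
    - [0, 0, 0, 0, 0, 0, 1]
    - [0, 0, 0, 0, 0, 0, 1]
    - [0, 0, 0, 0, 0, 0, 1]
    - [0, 0, 0, 0, 0, 0, 1]
    - [0, 0, 0, 0, 0, -5, 1]
    - [0, 0, 0, 0, 0, -15, 1]
    - [0, 0, 0, 0, 0, -45, 1]
    - [0, 0, 0, 0, 0, -50, 1]
    - [0, 0, 0, 0, 0, -50, 1]
    - [0, 0, 0, 0, 0, -35, 1]
    - [0, 0, 0, 0, 0, 0, 1]

```text
t: 72.08
tcp_pos: [0.4335, -0.3135, 0.1985]
tcp_rot: [-3.138, 0.004, -3.138]
force: [0.4, -1.0, -1.1]
opening: 0.181
grasp_force: 58.6
```

Call:
move_arm:
  plan:
    - [0, 0, 0, -4, 40, 0, 1]
    - [0, 0, 0, -5, 55, 0, 1]
    - [0, 0, 0, -5, 55, 0, 1]
    - [0, 0, 0, -5, 55, 0, 1]
    - [0, 0, 0, -5, 55, 0, 1]
    - [0, 0, 0, -5, 55, 0, 1]
    - [0, 0, 0, -5, 55, 0, 1]
    - [0, 0, 0, -5, 55, 0, 1]
    - [0, 0, 0, -5, 55, 0, 1]
    - [0, 0, 0, -5, 55, 0, 1]
    - [0, 0, 0, 0, 30, 0, 1]
    - [0, 0, 0, 0, 0, 0, 1]

```text
t: 73.58
tcp_pos: [0.4792, 0.2538, 0.194]
tcp_rot: [-3.141, -0.001, -3.136]
force: [-0.4, 0.2, -0.6]
opening: 0.179
grasp_force: 58.7
```

Run:
```python
from h import *
s,p=cap('wrist','w15'); print(s['tcp_pos'],s['opening'])
for c in((.4825,.252),): 
    print('out',ringfit('wrist',s,p,c,.098,.030,span=.008),'in',ringfit('wrist',s,p,c,.098,.026,.0015,.0015,img=-p['pixels'].astype(np.float32).sum(2),span=.008))
delta([.4825,.2517,.094])
```

```text
[0.47919838 0.25376278 0.19399244] 0.17900162891538715
out (array([0.4822, 0.2518]), np.float64(72.3)) in (array([0.4822, 0.2514]), np.float64(82.8))
tool mm [ -3.2  -0.9 100.1]
```

Call:
move_arm:
  plan:
    - [0, 0, 0, -3, -1, 30, 1]
    - [0, 0, 0, 0, 0, 40, 1]
    - [0, 0, 0, 0, 0, 26, 1]
    - [0, 0, 0, 0, 0, 7, 1]
    - [0, 0, 0, 0, 0, 2, 1]
    - [0, 0, 0, 0, 0, 1, 1]
    - [0, 0, 0, 0, 0, 1, 1]
    - [0, 0, 0, 0, 0, 0, 1]
    - [0, 0, 0, 0, 0, 0, 1]

```text
t: 74.75
tcp_pos: [0.483, 0.2513, 0.088]
tcp_rot: [3.142, 0.0, -3.138]
force: [-0.5, -0.2, 0.0]
opening: 0.179
grasp_force: 58.7
```

Call:
move_arm:
  plan:
    - [0, 0, 0, 0, 0, 1, 1]
    - [0, 0, 0, 0, 0, 1, 1]
    - [0, 0, 0, 0, 0, 0, 1]

```text
t: 75.12
tcp_pos: [0.4829, 0.2512, 0.0857]
tcp_rot: [-3.141, -0.0, -3.138]
force: [-0.9, 0.7, -0.3]
opening: 0.179
grasp_force: 58.7
```

Call:
move_arm:
  plan:
    - [0, 0, 0, 0, 0, 1, 1]
    - [0, 0, 0, 0, 0, 0.5, 1]
    - [0, 0, 0, 0, 0, 0, 1]

```text
t: 75.5
tcp_pos: [0.4829, 0.2512, 0.0843]
tcp_rot: [-3.142, -0.0, -3.138]
force: [-0.1, -1.2, -0.4]
opening: 0.179
grasp_force: 58.7
```

Call:
move_arm:
  plan:
    - [0, 0, 0, 0, 0, 0.7, 1]
    - [0, 0, 0, 0, 0, 0, 1]

```text
t: 75.75
tcp_pos: [0.4831, 0.2513, 0.084]
tcp_rot: [3.141, 0.0, -3.138]
force: [-0.9, -0.8, 3.6]
opening: 0.18
grasp_force: 58.9
```

Call:
move_arm:
  plan:
    - [0, 0, 0, 0, 0, 0, 0.5]
    - [0, 0, 0, 0, 0, 0, 0.5]
    - [0, 0, 0, 0, 0, 0, 0.5]
    - [0, 0, 0, 0, 0, -15, 0.5]
    - [0, 0, 0, 0, 0, -45, 0.2]
    - [0, 0, 0, 0, -40, -50, 0]
    - [0, 0, 0, 9, -50, 0, 0]
    - [0, 0, 0, 9, -50, 0, 0]
    - [0, 0, 0, 9, -50, 0, 0]
    - [0, 0, 0, 9, -50, 0, 0]
    - [0, 0, 0, 5, 0, 0, 0]
    - [0, 0, 0, 0, 0, 0, 0]

```text
t: 77.25
tcp_pos: [0.4428, 0.0124, 0.1933]
tcp_rot: [3.142, 0.001, -3.139]
force: [0.2, 1.2, 0.5]
opening: 1.002
grasp_force: 0.0
```

Run:
```python
from h import *
s,p=cap('wrist','w16'); print(s['tcp_pos'],s['opening'])
print('dlid flange',ringfit('wrist',s,p,(.4425,.01),.016,.116,.003,.004,span=.008))
t,q=cap('top','t16'); im=q['pixels']
print(find('top',t,q,'crucible_lid1'))
print([ringfit('top',t,q,c,.103,.033,span=.006) for c in((.558,.297),(.484,.3413),(.483,.2515))])
cv2.imwrite('pics/t16c.png',np.hstack([cv2.resize(im[150:255,150:255,::-1],(400,400),interpolation=cv2.INTER_CUBIC),cv2.resize(cap('scene')[1]['pixels'][170:290,380:500,::-1],(400,400),interpolation=cv2.INTER_CUBIC)]))
delta([.4425,.0098,.066])
```

```text
[0.4428022  0.01237391 0.19326675] 1.0023895045843014
dlid flange (array([0.4405, 0.008 ]), np.float64(200.0))
[([0.4807, 0.2525, 0.106], 0.79), ([0.4868, 0.3399, 0.1061], 0.58)]
[(array([0.5625, 0.2971]), np.float64(81.3)), (array([0.4847, 0.3442]), np.float64(80.9)), (array([0.4887, 0.2488]), np.float64(39.6))]
tool mm [  0.5  -3.1 126.6]
```

Run:
```python
from h import *
for n in('scene','wrist'):
    s,p=cap(n); print(n,find(n,s,p,'crucible_lid1'))
    if n=='scene': print([[ringfit(n,s,p,c,z,.033,span=.006) for z in(.100,.103,.106)] for c in((.558,.297),(.484,.3413),(.483,.2515))])
```

```text
scene [([0.5606, 0.2992, 0.099], 0.87), ([0.488, 0.2518, 0.0992], 0.6), ([0.488, 0.3386, 0.103], 0.58)]
[[(array([0.5552, 0.2984]), np.float64(120.8)), (array([0.5567, 0.298 ]), np.float64(120.8)), (array([0.5586, 0.2978]), np.float64(120.2))], [(array([0.4805, 0.3428]), np.float64(151.4)), (array([0.4822, 0.3424]), np.float64(151.5)), (array([0.4841, 0.342 ]), np.float64(151.4))], [(array([0.4799, 0.2515]), np.float64(153.3)), (array([0.4816, 0.2514]), np.float64(153.3)), (array([0.4833, 0.2516]), np.float64(153.2))]]
wrist [([0.4785, 0.3324, 0.1005], 0.87), ([0.5534, 0.2957, 0.1021], 0.77), ([0.4762, 0.246, 0.0998], 0.6)]
```

Call:
move_arm:
  plan:
    - [0, 0, 0, 0, -2, 40, 0]
    - [0, 0, 0, 0, 0, 45, 0]
    - [0, 0, 0, 0, 0, 30, 0]
    - [0, 0, 0, 0, 0, 8, 0]
    - [0, 0, 0, 0, 0, 0, 0]
    - [0, 0, 0, 0, 0, 0, 0]

```text
t: 78.4
tcp_pos: [0.4435, 0.0101, 0.0707]
tcp_rot: [-3.141, 0.002, -3.138]
force: [0.6, -0.7, 0.6]
opening: 1.0
grasp_force: 0.0
```

Call:
move_arm:
  plan:
    - [0, 0, 0, 0, 0, 3, 0]
    - [0, 0, 0, 0, 0, 1, 0]
    - [0, 0, 0, 0, 0, 0, 1]
    - [0, 0, 0, 0, 0, 0, 1]
    - [0, 0, 0, 0, 0, 0, 1]
    - [0, 0, 0, 0, 0, 0, 1]
    - [0, 0, 0, 0, 0, 0, 1]
    - [0, 0, 0, 0, 0, 0, 1]

```text
t: 79.4
tcp_pos: [0.4429, 0.0101, 0.0657]
tcp_rot: [3.141, 0.0, -3.138]
force: [-1.6, 0.6, 5.6]
opening: 0.377
grasp_force: 59.0
```

Call:
move_arm:
  plan:
    - [0, 0, 0, 0, 0, -4, 1]
    - [0, 0, 0, 0, 0, -15, 1]
    - [0, 0, 0, 0, 0, -45, 1]
    - [0, 0, 0, 0, 0, -50, 1]
    - [0, 0, 0, 0, 0, -50, 1]
    - [0, 0, 0, -9, 40, 0, 1]
    - [0, 0, 0, -10, 45, 0, 1]
    - [0, 0, 0, -10, 45, 0, 1]
    - [0, 0, 0, -10, 45, 0, 1]
    - [0, 0, 0, -10, 45, 0, 1]
    - [0, 0, 0, -10, 45, 0, 1]
    - [0, 0, 0, -6, 20, 0, 1]

```text
t: 80.9
tcp_pos: [0.5065, 0.2972, 0.2298]
tcp_rot: [-3.141, -0.0, -3.137]
force: [0.1, -1.0, -4.7]
opening: 0.379
grasp_force: 60.8
```

Call:
move_arm:
  plan:
    - [0, 0, 0, 0, 0, 0, 1]
    - [0, 0, 0, 0, 0, 0, 1]

```text
t: 81.15
tcp_pos: [0.5067, 0.2946, 0.2298]
tcp_rot: [-3.141, -0.0, -3.139]
force: [0.2, -0.3, -3.9]
opening: 0.375
grasp_force: 60.8
```

Run:
```python
from h import *
s,p=cap('wrist'); z=s['tcp_pos'][2]-.0657
print(s['tcp_pos'],s['tcp_rot'],s['force'],s['opening'])
print('lid flange',[ringfit('wrist',s,p,tuple(s['tcp_pos'][:2]),z+h,.116,.003,.004,span=.01) for h in(.008,.016)])
im=p['pixels'].astype(np.float32); bl=im[:,:,2]-im[:,:,0]
t,q=cap('scene'); im=q['pixels'].astype(np.float32)
print('scene lid flange',ringfit('scene',t,q,tuple(s['tcp_pos'][:2]),z+.012,.116,.003,.004,span=.01))
print('scene wrist-calib desic',ringfit('scene',t,q,(.508,.295),.107,.116,.003,.004,img=im[:,:,2]-im[:,:,0],arc=(-1.4,1.0)))
delta([.5078,.2955,.185])
```

```text
[0.50665596 0.29462298 0.22980876] [-3.14130504e+00 -1.13191651e-04 -3.13866088e+00] [ 0.23339903 -0.28613135 -3.8829235 ] 0.3754954042647547
lid flange [(array([0.5099, 0.2944]), np.float64(132.8)), (array([0.5085, 0.2941]), np.float64(170.3))]
scene lid flange (array([0.5042, 0.2936]), np.float64(171.3))
scene wrist-calib desic (array([0.5032, 0.2953]), np.float64(78.3))
tool mm [-1.   1.  44.9]
```

Call:
move_arm:
  plan:
    - [0, 0, 0, 0, 0.8, 20, 1]
    - [0, 0, 0, 0, 0, 18, 1]
    - [0, 0, 0, 0, 0, 6, 1]
    - [0, 0, 0, 0, 0, 2, 1]
    - [0, 0, 0, 0, 0, 1, 1]
    - [0, 0, 0, 0, 0, 1, 1]
    - [0, 0, 0, 0, 0, 0, 1]
    - [0, 0, 0, 0, 0, 0, 1]

```text
t: 82.25
tcp_pos: [0.5069, 0.2961, 0.1816]
tcp_rot: [3.141, 0.0, -3.138]
force: [0.3, -0.3, -4.5]
opening: 0.377
grasp_force: 60.8
```

Call:
move_arm:
  plan:
    - [0, 0, 0, 0, 0, 1, 1]
    - [0, 0, 0, 0, 0, 1, 1]
    - [0, 0, 0, 0, 0, 1, 1]
    - [0, 0, 0, 0, 0, 0, 1]

```text
t: 82.75
tcp_pos: [0.5068, 0.2961, 0.1783]
tcp_rot: [-3.141, -0.0, -3.138]
force: [-0.5, -0.7, -4.4]
opening: 0.371
grasp_force: 60.8
```

Lip is entering freely (2.4 mm below the rim, no contact force).

Call:
move_arm:
  plan:
    - [0, 0, 0, 0, 0, 1, 1]
    - [0, 0, 0, 0, 0, 1, 1]
    - [0, 0, 0, 0, 0, 1, 1]
    - [0, 0, 0, 0, 0, 1, 1]
    - [0, 0, 0, 0, 0, 0, 1]

```text
t: 83.38
tcp_pos: [0.5068, 0.2961, 0.1744]
tcp_rot: [-3.142, -0.0, -3.138]
force: [-0.2, 0.3, -4.5]
opening: 0.376
grasp_force: 60.8
```

Call:
move_arm:
  plan:
    - [0, 0, 0, 0, 0, 0.7, 1]
    - [0, 0, 0, 0, 0, 0.6, 1]
    - [0, 0, 0, 0, 0, 0, 1]

```text
t: 83.75
tcp_pos: [0.5068, 0.2961, 0.1732]
tcp_rot: [3.142, 0.0, -3.138]
force: [0.3, 0.1, -4.3]
opening: 0.377
grasp_force: 60.9
```

Call:
move_arm:
  plan:
    - [0, 0, 0, 0, 0, 0.6, 1]
    - [0, 0, 0, 0, 0, 0.6, 1]
    - [0, 0, 0, 0, 0, 0, 1]

```text
t: 84.12
tcp_pos: [0.507, 0.2962, 0.1728]
tcp_rot: [3.141, 0.001, -3.138]
force: [-2.3, -0.7, 4.3]
opening: 0.381
grasp_force: 61.8
```

Seated at the expected height (0.1727). Release and retreat.

Call:
move_arm:
  plan:
    - [0, 0, 0, 0, 0, 0, 0]
    - [0, 0, 0, 0, 0, 0, 0]
    - [0, 0, 0, 0, 0, 0, 0]
    - [0, 0, 0, 0, 0, 0, 0]
    - [0, 0, 0, 0, 0, -20, 0]
    - [0, 0, 0, 0, 0, -50, 0]
    - [0, 0, 0, 0, 0, -50, 0]
    - [0, 0, 0, 15, -50, 0, 0]
    - [0, 0, 0, 15, -50, 0, 0]
    - [0, 0, 0, 15, -50, 0, 0]
    - [0, 0, 0, 15, -50, 0, 0]
    - [0, 0, 0, 0, 0, 0, 0]

```text
t: 85.62
tcp_pos: [0.447, 0.0937, 0.2926]
tcp_rot: [-3.141, 0.001, 3.141]
force: [-0.3, 0.9, -0.6]
opening: 0.997
grasp_force: 0.0
```

Run:
```python
from h import *
s,p=cap('top'); print(s['tcp_pos'],find('top',s,p,'desiccator_lid'))
print(ringfit('top',s,p,(.508,.296),.119,.116,.003,.004))
t,q=cap('scene'); print(find('scene',t,q,'desiccator_lid'),find('scene',t,q,'crucible_lid1'),find('scene',t,q,'crucible1'))
print([ringfit('scene',t,q,(.506,.295),z,.116,.003,.004) for z in(.119,.123)])
```

```text
[0.44698325 0.09367306 0.2925552 ] [([0.5085, 0.3012, 0.1694], 0.69)]
(array([0.5122, 0.2985]), np.float64(154.0))
[([0.5407, 0.298, 0.1662], 0.64)] [] [([0.2848, -0.2147, 0.0315], 0.83), ([0.548, -0.464, 0.0291], 0.52)]
[(array([0.502, 0.295]), np.float64(200.0)), (array([0.504, 0.295]), np.float64(200.0))]
```

```bash
python3 -c "
from cell import workorder
print(workorder.close_job())"
```

```text
the job is handed in; nothing more can be done
None
```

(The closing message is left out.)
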